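# Secure a belt pulley on its spindle with a snap ring

### The arm

A 6-joint arm with a two-finger parallel gripper is mounted at the origin on a cart in front of the work surface, level with it; the furniture and walls round the work are solid. World frame = base frame: x ahead of the robot, y to its left, z up, the work surface at z = 0. Lengths are in m, angles in rad, forces in N, time in s.
With the tool pointing down it reaches from about 0.375 to 0.975 m from the base axis. Payload 3.8 kg.
Tool frame: the origin (TCP) lies between the finger pads; the fingertips stand env.tip_extent ahead of it and the grasp point (between the pads) lies 11 mm behind it (env.tip_extent is the distance from the TCP to the fingertips, in m); z points along the fingers, y is the line along which they close (so a half turn about z gives the same grasp; the last joint's range is limited). The gripper opens to 85 mm and grips with 20 to 120 N. Pads are 22 mm wide; open, the fingers measure 114 mm over their backs; the gripper's body (76 mm by 85 mm) begins 54 mm behind the grasp point. The pads swing forward as they close: fully open they stand 13 mm farther back than shut.
Start: joints at [1.085, 0.264, 1.604, -0, 1.274, -0.037], TCP at [0.293, 0.608, 0.239] pointing down, gripper open.
Joint ranges: [-2.63, 2.63], [-0.94, 2.18], [0.31, 2.57], [-1.31, 4.45], [0, 2.66], [-2.55, 2.55]. Speed limits (rad/s): [2.57, 2.57, 3.14, 3.14, 3.14, 3.14].

### API

Orientations are given as [roll, pitch, yaw] about the fixed x, y, z axes, in that order (R = Rz(yaw) Ry(pitch) Rx(roll)).
In Python, from workcell import get_obs, cams, job, env gives the robot as it stands.
- The arm moves only by the tool drive_tool, never from a script. Its argument "steps" is a list of rows, each a list of 7 numbers: the shift along the tool's x, y, z as a fraction of full scale, then the turn, a rotation vector about the tool's x, y, z as a fraction of full scale, then the opening, from -1 (shut) to 1 (fully open). In form: [[dx, dy, dz, ax, ay, az, claw], ...]. A call has 1 to 8 rows; each row is the pose to reach, as a shift and turn from the pose commanded when the call began, along the tool's axes at that moment, turning the shorter way round; what a row does not reach only later rows make up. Full scale, the value 1, is 250 mm for a shift and 2 pi rad for a turn. A row lasts 1/12 s, in which the tool goes at most 41.7 mm and 7.16 degrees, less where a joint would pass 70% of its speed; a pose out of reach is approached as far as the arm can. A call with a number of a shift or a turn outside -1 to 1 is refused whole. A call with a gripper value outside its range is refused whole. The fingers move at their own pace and stop on an object; "force" is the grip in N (left out, the last holds). Time passes only in rows, so rows that repeat a pose let the fingers close. It gives the time, the measured TCP pose, the force, the opening and the grip force at its end, in the units of the state.
- get_obs(): the state, without advancing time (a new reading comes with each control period).
- cams.read_camera(name): name is "scene" or "top" or "wrist"; returns the picture (420x560x3 uint8, red, green, blue); there is no depth.
- cams.camera_model(name): a dict with "camera_matrix" (3x3 intrinsics, pixels), "position" and "attitude" of the camera in the world; the wrist camera has in their place "mount" (4x4, takes a point from camera to tool coordinates, whose origin is the TCP and whose axes are the flange's). Camera axes: x right, y down, z forward; pixel columns grow to the right and rows downward; lengths in m; the calibration is good to about 2 mm. A picture is of the moment at which its call begins: read the wrist's pose just before it. camera_model takes no time and is no camera call.
- job.hand_in(): hands the job in; it is judged then, once.
The state is a dict: "t": time; "joint_positions": joint angles; "dq": joint speeds; "joint_efforts": joint torques, N m; "position": TCP position; "orientation": TCP orientation; "force": force on the tool from outside, world axes, zero at the start; "torque": the same for the moment, N m; "grip_width": opening from 0.0 (shut) to 1.0 (fully open); "gripper_force": force on a finger pad.
Only numpy, scipy, OpenCV 4.12 (cv2) and the standard library are available. Lean on these libraries where they do the work, as an engineer would, in place of code of your own. Each camera call takes 0.05 s, during which the arm holds its last target. There are 200 camera calls.

### The job

Secure the pulley on the spindle unit with the snap ring: first lay the ring flat over the thin end of the spindle so that it rests on the step, and let go of it. Then take the pliers from the wooden block, put their tips into the two eyes, spread the ring, carry it down over the collar onto the pulley's boss and let it close into the groove. Put the pliers back upright in the block and leave the other things where they are.

Things in the scene. Friction and masses are not known exactly. Their poses are not given: they have to be found in the camera images.
- snap_ring: Bright steel snap ring (outside circlip), 76 g, 6 mm thick; starts flat on the worktop. Origin: centre of its circle, underside; z up. The gap with two eyes points to -x, the closed back to +x (35 mm out); the arms lie at +y and -y, 64 mm over their outer faces, bore radius 22.5 mm. Hold it low across the arms (along y): they do not bend inwards.
- eye_left (a point): Centre of the left (+y) eye, on the ring's upper face: a through hole 8 mm across in a 15 mm round lug. Ring closed: at x -32, y +11.6, z +6 mm in the ring's frame. It moves with the arm.
- eye_right (a point): Centre of the right (-y) eye, the same at y -11.6 mm: the eyes are 23 mm apart when the ring is closed.
- snap_ring_left (a joint): Spread of the left arm, rad: 0 closed, 0.26 at most. Each arm turns about a point at the back (x +28, y 10 mm), so its eye moves 60 mm per rad; a spring closes it (2 N at the eye when closed, 6.5 N at 0.2). Spread by 0.13 or more on both sides and centred on the spindle, the ring passes over the collar.
- snap_ring_right (a joint): Spread of the right arm, the same.
- pliers: Steel circlip pliers with red handles, 170 mm long, 0.18 kg, standing tips down in the wooden block. Origin: the joint pin, inside a joint 28 (x) x 24 (y) x 16 mm (z) that rests on the block's top. Handles stand up along z (40 to 90 mm above the pin) and spread along y, 18 mm thick in x; jaws 8 mm thick in x. Squeezing the handles spreads the tips; a spring opens the handles again.
- pliers_left (a joint): Angle of the left handle, rad: 0 at rest (handles apart, tips together), 0.03 when the tips fit the closed ring's eyes, 0.20 at the stop. The right handle always turns alike.
- pliers_grip (a point): Between the handles, 65 mm above the pin: hold here from above, fingers closing along y. Width over the handles: 47 mm at rest; 42 mm to carry (11 N, tips 23 mm apart to fit the closed ring's eyes; move gently or they swing); 17 mm at the stop (22 N with the ring, tips 49 mm apart). The bowed handles touch the fingers 77 mm above the pin at first, 60 mm at last.
- pliers_tips (a point): Midway between the lower ends of the tips, 79.5 mm below the pin. Each tip is a round pin of 4.5 mm diameter, 7.5 mm long, tapered at its end, below a shoulder 8 x 11 mm that cannot enter an eye; 6 mm deep in the eyes is enough. The tips stay within 3 mm of their height as the handles close. Spread, the tips lean outwards and carry the ring, whose back sags.
- tool_block: Wooden block 60 (x) x 100 (y) x 90 mm (z), fixed; origin under its centre. In its top an upright slot 18 mm wide (x), 68 mm long (y), 86 mm deep, 2 mm chamfer. The pliers' jaws hang in it, their joint resting on the top (pin 98 mm up), y of the pliers along y of the block.
- spindle_unit: Fixed unit: round blue foot (112 mm), toothed belt pulley (89 mm) with a flat boss on top (82 mm, face at z 66 mm), upright steel spindle on the origin's axis. Origin: under its centre. From the boss up: groove (44 mm diameter, z 66 to 74.5), collar (49.4 mm, z 74.5 to 82), step on the collar's top, thin end (42.6 mm, z 82 to 96, top edge chamfered 3 mm).
- spindle_step (a point): On the spindle's axis at the step, 82 mm up: the ring's underside lies here when the ring is laid over the thin end.
- pulley_boss (a point): On the spindle's axis at the boss face, 66 mm up: the ring's underside lies here when it sits in its groove.
- screwdriver: Screwdriver with orange handle, 197 mm, lying on the worktop. Leave it.
- marker_pen: Black marker pen, 120 mm, lying on the worktop. Leave it.
- calliper: Steel calliper, 188 mm, lying on the worktop. Leave it.
- mouse: Black computer mouse, 111 mm. Leave it.
- brass_cap_5: Brass cap, 55 mm wide, 32 mm high. Leave it.

How it is judged:
By the outcome, as a careful person would: the job done as asked, in the order asked, and still so for the second after the job is handed in, with the robot touching nothing.
It also fails if it takes over 61 s, if anything falls off the work surface, if the arm or the gripper's body presses on something with over 40 N, if the wrist force passes 120 N, or if a joint passes its speed limit or range.

## Working session

There is one attempt and no reset: what is moved stays moved. The work goes in short steps, Python scripts to look and compute and a tool call to move; the robot and the scene stay as the last step left them, time stands still between calls to the robot, and variables do not carry over. Pictures are saved under pics/ and viewed, at most 10 in all, crops included, and the job is handed in when it is done.

Besides the shell and the picture viewer there is one more tool, called in YAML: its name, and indented under it one key for each argument. drive_tool: Moves the arm, as the interface text tells. Shift numbers are shares of 250 mm and turn numbers shares of 2 pi rad, none past 1 either way. Its arguments: {"type":"object","properties":{"steps":{"type":"array","items":{"type":"array","items":{"type":"number"}}},"force":{"type":"number"}},"required":["steps"]}

```bash
ls; mkdir -p pics; python3 - <<'E'
from workcell import get_obs,cams,job,env
import cv2,numpy as np
np.set_printoptions(precision=4,suppress=True)
o=get_obs();print(o['t'],o['position'],o['orientation'],o['grip_width'],env.tip_extent)
a=[]
for n in ['scene','top']:
    im=cams.read_camera(n);cv2.imwrite(f'pics/{n}0.png',im[:,:,::-1]);a.append(im)
    m=cams.camera_model(n);print(n,m)
print(cams.camera_model('wrist'))
im=cams.read_camera('wrist');cv2.imwrite('pics/wrist0.png',im[:,:,::-1])
E
```

```text
pics
0.0 [0.2926 0.6075 0.238 ] [-3.1394 -0.0001  2.6928] 0.9977168830068646 0.008
scene {'camera_matrix': array([[532.7664,   0.    , 277.4256],
       [  0.    , 532.7664, 220.6206],
       [  0.    ,   0.    ,   1.    ]]), 'position': array([-0.0218, -0.0665,  0.849 ]), 'attitude': array([-2.4208,  0.002 , -1.067 ])}
top {'camera_matrix': array([[386.6452,   0.    , 277.4991],
       [  0.    , 386.6452, 201.8305],
       [  0.    ,   0.    ,   1.    ]]), 'position': array([0.4431, 0.2697, 0.9723]), 'attitude': array([-3.0491, -0.0171, -1.579 ])}
{'camera_matrix': array([[293.5402,   0.    , 274.3888],
       [  0.    , 293.5402, 213.6519],
       [  0.    ,   0.    ,   1.    ]]), 'mount': array([[ 0.0009, -0.96  , -0.2801,  0.0715],
       [ 1.    ,  0.0006,  0.0013,  0.0007],
       [-0.0011, -0.2801,  0.96  , -0.1345],
       [ 0.    ,  0.    ,  0.    ,  1.    ]])}
```

View pics/top0.png

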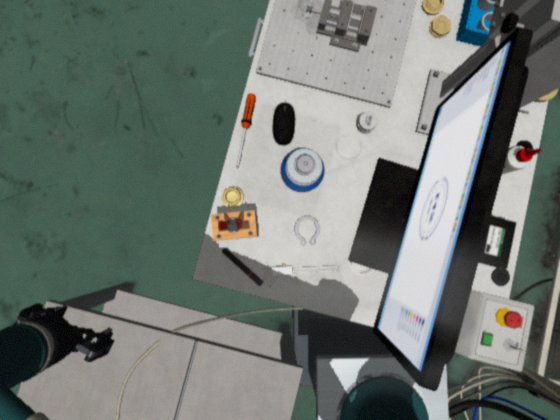

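View pics/scene0.png

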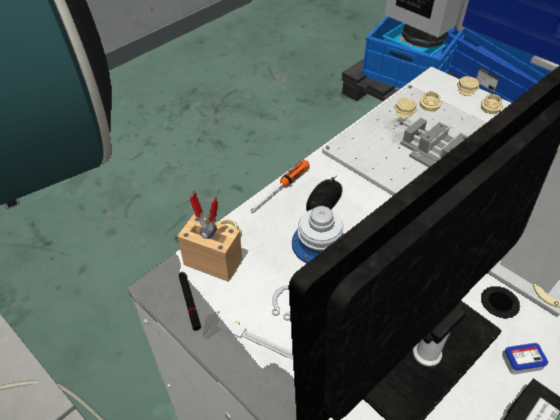

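The top view shows the ring at about (307,230) with its gap facing down. The spindle is at (303,165), and the block with the pliers at (236,224). The monitor on the right is an obstacle. Next I'll take coarse positions and plan a wrist-camera viewpoint.

```bash
cat > h.py <<'E'
from workcell import get_obs,cams,job,env
import cv2,numpy as np
from scipy.spatial.transform import Rotation as Ro
np.set_printoptions(precision=4,suppress=True)
def rot(a): return Ro.from_euler('xyz',a).as_matrix()
def pose(n,o=None):
    m=cams.camera_model(n);K=m['camera_matrix']
    if n=='wrist':
        o=o or get_obs();R=rot(o['orientation']);M=m['mount']
        return K,R@M[:3,:3],R@M[:3,3]+np.array(o['position'])
    return K,rot(m['attitude']),np.array(m['position'])
def ray(P,uv):
    K,R,p=P;d=R@np.linalg.solve(K,[uv[0],uv[1],1.]);return p,d/np.linalg.norm(d)
def onz(P,uv,z):
    p,d=ray(P,uv);return p+d*(z-p[2])/d[2]
def proj(P,X):
    K,R,p=P;c=K@(R.T@(np.array(X,float)-p));return c[:2]/c[2]
def cross(P1,u1,P2,u2):
    p,d=ray(P1,u1);q,e=ray(P2,u2)
    s=np.linalg.lstsq(np.stack([d,-e],1),q-p,rcond=None)[0];A=p+d*s[0];B=q+e*s[1]
    return (A+B)/2,np.linalg.norm(A-B)
def snap(n,name):
    o=get_obs();P=pose(n,o);im=cams.read_camera(n)[:,:,::-1].copy()
    cv2.imwrite(f'pics/{name}.png',im);np.savez(f'pics/{name}.npz',K=P[0],R=P[1],p=P[2]);return im,P
def load(name):
    z=np.load(f'pics/{name}.npz');return cv2.imread(f'pics/{name}.png'),(z['K'],z['R'],z['p'])
def move(target,rpy):
    "row numbers (shift/0.25, rotvec/2pi) in tool axes from the measured pose"
    o=get_obs();R=rot(o['orientation'])
    d=R.T@(np.array(target)-o['position'])/.25
    r=Ro.from_matrix(R.T@rot(rpy)).as_rotvec()/(2*np.pi)
    return np.round(np.r_[d,r],4)
E
python3 - <<'E'
from h import *
T=pose('top');S=pose('scene');W=pose('wrist')
for n,uv,z in [('ring',(307,230),.003),('gapend L',(300,243),.006),('gapend R',(313,243),.006),('ringtop',(307,216),.006),('spindle top',(304,161),.096),('foot',(303,169),0),('block corner',(212,208),.09),('bc',(256,207),.09),('bc',(212,238),.09),('bc',(257,237),.09),('cap',(233,194),.032)]:
    print(n,onz(T,uv,z))
print('spindle top z by two views',cross(T,(304,161),S,(321,211)))
# monitor corners
print('mon topleft', cross(T,(515,30),S,(555,75)),cross(T,(377,328),S,(292,272)))
print(proj(W,[.42,.2,0]))
E
```

```text
ring [0.4615 0.1791 0.003 ]
gapend L [0.4294 0.1973 0.006 ]
gapend R [0.4291 0.1649 0.006 ]
ringtop [0.4965 0.1788 0.006 ]
spindle top [0.6182 0.1923 0.096 ]
foot [0.6168 0.1867 0.    ]
block corner [0.5117 0.4036 0.09  ]
bc [0.5133 0.3032 0.09  ]
bc [0.4435 0.4031 0.09  ]
bc [0.4449 0.3012 0.09  ]
cap [0.5501 0.3615 0.032 ]
spindle top z by two views (array([0.618 , 0.1926, 0.0966]), np.float64(0.0005976058111420242))
mon topleft (array([ 0.7519, -0.0989,  0.415 ]), np.float64(0.011049911135186578)) (array([0.3012, 0.0984, 0.3452]), np.float64(0.008715714823594786))
[ 74.4397 369.4836]
```

```bash
python3 - <<'E'
import cv2,numpy as np
t=cv2.imread('pics/top0.png')[130:290,190:350];s=cv2.imread('pics/scene0.png')[170:350,160:360]
a=cv2.resize(t,(400,400),interpolation=2);b=cv2.resize(s,(400,360),interpolation=2)
b=np.vstack([b,np.zeros((40,400,3),np.uint8)])
cv2.imwrite('pics/crop1.png',np.hstack([a,b]))
E
```

```text
(no output)
```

View pics/crop1.png

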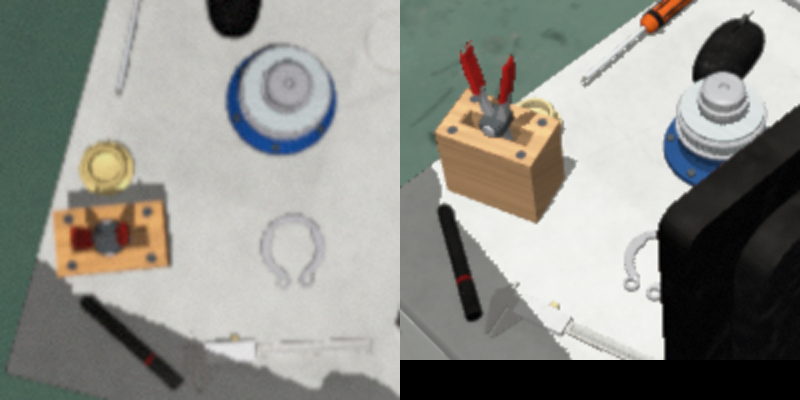

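The crop shows the ring's eyes towards -x, and the pliers standing in the block with their spread along world y. My monitor matches used the wrong edge, so I'll redo them and work out the first move.

```bash
python3 - <<'E'
from h import *
T=pose('top');S=pose('scene')
print(cross(T,(440,385),S,(292,272)),cross(T,(528,32),S,(560,75)))
print('base edge',onz(T,(382,160),0),onz(T,(350,260),0),onz(T,(378,328),.1))
print('pin ht',cross(T,(234,225),S,(205,232)))
print(move([.52,.28,.28],[np.pi,0,np.pi]),move([.52,.14,.28],[np.pi,0,np.pi]))
E
```

```text
(array([0.2436, 0.0558, 0.4471]), np.float64(0.017087967998579826)) (array([ 0.7398, -0.1066,  0.4267]), np.float64(0.017735864915671723))
base edge [ 0.6391 -0.0164  0.    ] [0.386  0.0724 0.    ] [0.2425 0.0344 0.1   ]
pin ht (array([0.4703, 0.3556, 0.0952]), np.float64(0.006826394777438149))
[-1.3882 -0.7865 -0.1658 -0.0003 -0.0001 -0.0714] [-1.6311 -1.2911 -0.1649 -0.0003 -0.0001 -0.0714]
```

drive_tool:
  steps:
    - [-1, -0.567, -0.165, 0, 0, -0.0714, 1]
    - [-1, -0.567, -0.165, 0, 0, -0.0714, 1]
    - [-1, -0.567, -0.165, 0, 0, -0.0714, 1]
    - [-1, -0.567, -0.165, 0, 0, -0.0714, 1]
    - [-1, -0.567, -0.165, 0, 0, -0.0714, 1]
    - [-1, -0.567, -0.165, 0, 0, -0.0714, 1]
    - [-1, -0.567, -0.165, 0, 0, -0.0714, 1]
    - [-1, -0.567, -0.165, 0, 0, -0.0714, 1]

```text
t: 0.82
position: [0.4608, 0.3665, 0.2819]
orientation: [-3.139, 0.004, 3.136]
force: [-0.8, 0.8, 0.4]
grip_width: 1.001
gripper_force: 0.0
```

```bash
python3 - <<'E'
from h import *
o=get_obs();print(o['t'],o['position'],o['orientation'],o['joint_positions'])
print(move([.52,.28,.28],[np.pi,0,np.pi]))
E
```

```text
0.8167 [0.4608 0.3665 0.2819] [-3.1394  0.0038  3.1356] [ 0.6319  0.0768  1.7427 -0.0042  1.3203 -0.9319]
[-0.2388 -0.3446  0.0091 -0.0003  0.0006 -0.0009]
```

drive_tool:
  steps:
    - [-0.24, -0.345, 0, 0, 0, 0, 1]
    - [-0.24, -0.345, 0, 0, 0, 0, 1]
    - [-0.24, -0.345, 0, 0, 0, 0, 1]
    - [-0.24, -0.345, 0, 0, 0, 0, 1]
    - [-0.24, -0.345, 0, 0, 0, 0, 1]
    - [-0.24, -0.345, 0, 0, 0, 0, 1]

```text
t: 1.32
position: [0.5161, 0.2862, 0.2801]
orientation: [3.141, -0.001, 3.141]
force: [-0.3, -0.2, -0.3]
grip_width: 1.002
gripper_force: 0.0
```

```bash
python3 - <<'E'
from h import *
o=get_obs();print(o['t'],o['position'],o['orientation'])
im,P=snap('wrist','w1')
for X in [[.4615,.179,.006],[.618,.192,.096],[.478,.352,.09]]: print(proj(P,X))
print(move([.54,.17,.28],[np.pi,0,np.pi]))
E
```

```text
1.3167 [0.5161 0.2862 0.2801] [ 3.1412 -0.001   3.1412]
[194.1396 140.8636]
[195.2497 277.4637]
[333.4275 159.6434]
[-0.0961 -0.4664  0.0007  0.     -0.0001  0.0001]
```

View pics/w1.png

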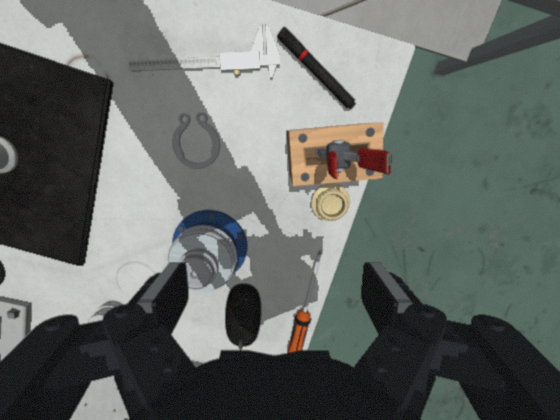

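Wrist view 1 shows the ring at (196,142) with its eyes at about (185,118) and (205,118), the block at (336,155) and the spindle top at about (200,268). Next is a second view from beyond the spindle.

drive_tool:
  steps:
    - [-0.33, -0.46, 0, 0, 0, 0, 1]
    - [-0.33, -0.46, 0, 0, 0, 0, 1]
    - [-0.33, -0.46, 0, 0, 0, 0, 1]
    - [-0.33, -0.46, 0, 0, 0, 0, 1]
    - [-0.33, -0.46, 0, 0, 0, 0, 1]
    - [-0.33, -0.46, 0, 0, 0, 0, 1]

```text
t: 1.87
position: [0.5988, 0.1714, 0.2802]
orientation: [3.141, -0.001, 3.141]
force: [-0.5, 0.4, 0.9]
grip_width: 0.999
gripper_force: 0.0
```

```bash
python3 - <<'E'
from h import *
o=get_obs();print(o['t'],o['position'],o['orientation'],o['joint_positions'],o['force'])
im,P=snap('wrist','w2')
for X in [[.4615,.179,.006],[.618,.192,.096],[.478,.352,.09]]: print(proj(P,X))
a,_=load('w1');b=np.vstack([cv2.resize(a[90:330,150:290],(280,480),interpolation=2)])
c=cv2.resize(im[30:270,150:410],(520,480),interpolation=2);cv2.imwrite('pics/crop2.png',np.hstack([b,c]))
E
```

```text
1.8667 [0.5988 0.1714 0.2802] [ 3.1407 -0.0011  3.1408] [ 0.2382  0.1443  1.6712  0.0011  1.3269 -1.3321] [-0.5375  0.4171  0.8771]
[279.241   74.0713]
[291.4798 211.5156]
[450.9156  77.2347]
```

View pics/crop2.png

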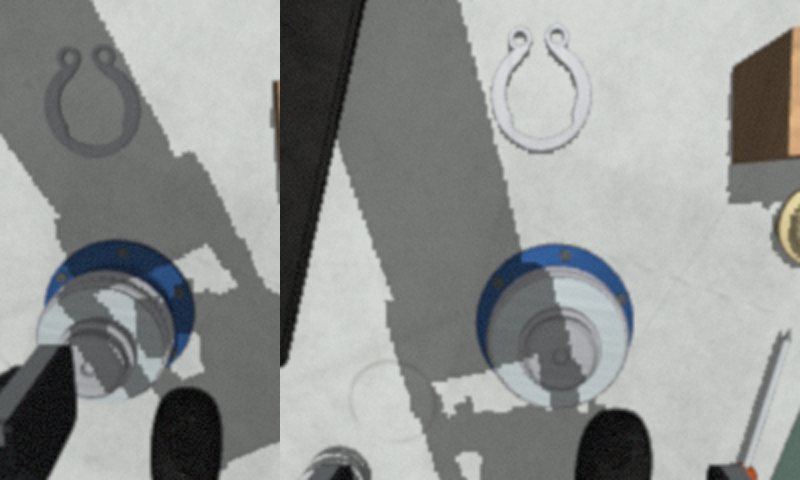

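The crop shows the ring with eyes at w2 (270,48.5) and (288.5,48.5), and the spindle's centre dot at w2 (290.5,208). I'll refine these with Hough circles and check the heights across both views.

```bash
cat >> h.py <<'E'
def circ(im,c,half,r,p2=20,p1=80,s=4):
    x,y=int(c[0]-half),int(c[1]-half);g=cv2.cvtColor(im,6)[y:y+2*half,x:x+2*half]
    g=cv2.createCLAHE(2,(2,2)).apply(cv2.GaussianBlur(cv2.resize(g,None,fx=s,fy=s,interpolation=2),(0,0),2))
    h=cv2.HoughCircles(g,cv2.HOUGH_GRADIENT,1,5,param1=p1,param2=p2,minRadius=int(r[0]*s),maxRadius=int(r[1]*s))
    return None if h is None else (h[0][:5]+[.5,.5,0])/s+[x-.5+.0,y-.5,0]
E
python3 - <<'E'
from h import *
a,A=load('w1');b,B=load('w2')
print('scale ring px/m', np.linalg.norm(proj(B,[.46,.2,.006])-proj(B,[.46,.1,.006]))*10, 'spindle',np.linalg.norm(proj(B,[.615,.2,.096])-proj(B,[.615,.1,.096]))*10)
print('ring w1',circ(a,(196,142),40,(21,26)));print('ring w2',circ(b,(280,83),40,(21,27)))
print('bore w2',circ(b,(280,83),40,(14,19)))
print('sp w2',circ(b,(290.5,208),40,(15,18)),circ(b,(290.5,208),40,(18.2,22)),'dot',circ(b,(290.5,208),14,(1.5,5),8))
print('sp w1',circ(a,(194,274),30,(15,18)),'dot',circ(a,(194,274),14,(1.5,5),8))
for c in [(270,48.5),(288.5,48.5)]: print('eye w2',circ(b,c,12,(2,6),8))
for c in [(185,118),(203,118)]: print('eye w1',circ(a,c,12,(2,6),8))
# block top orange mask in w1
h=cv2.cvtColor(a,40);m=cv2.inRange(h,(8,90,100),(22,255,255));m[:,:280]=0;m[190:]=0
m=cv2.morphologyEx(m,3,np.ones((5,5)))
c=max(cv2.findContours(m,0,2)[0],key=cv2.contourArea);print(cv2.minAreaRect(c),cv2.boxPoints(cv2.minAreaRect(c)))
for p in cv2.boxPoints(cv2.minAreaRect(c)): print(onz(A,p,.09))
E
```

```text
scale ring px/m 785.99039039427 spindle 888.5798729209926
ring w1 [[197.75  145.5    22.225]]
ring w2 [[281.75   78.5    25.2  ]
 [279.75   82.25   24.625]
 [278.25   77.75   25.75 ]
 [277.5    76.25   21.625]
 [280.     81.     22.175]]
bore w2 [[280.25   75.     18.85 ]
 [280.     73.5    18.025]
 [281.75   89.     17.475]]
sp w2 None [[289.    204.     21.3  ]
 [289.5   205.25   20.425]
 [289.75  206.5    19.6  ]
 [291.    206.25   18.55 ]
 [290.    203.25   21.85 ]] dot [[301.25  207.5     4.85 ]
 [293.    203.5     2.95 ]
 [299.    205.25    4.85 ]
 [298.    206.25    3.875]
 [282.5   209.5     4.225]]
sp w1 [[196.5   272.     17.025]] dot [[192.5   274.75    3.45 ]
 [194.    274.25    4.3  ]
 [191.75  273.5     3.125]
 [204.25  284.      2.775]
 [203.75  282.75    3.875]]
eye w2 [[268.75   49.      4.55 ]
 [267.5    52.      5.575]
 [270.     48.5     3.35 ]
 [269.5    54.75    5.575]
 [269.5    52.75    3.8  ]]
eye w2 [[288.     47.75    3.875]
 [288.75   49.      5.3  ]
 [286.5    51.5     4.7  ]
 [288.     53.      5.85 ]
 [287.     49.5     5.575]]
eye w1 [[184.25  118.75    2.5  ]
 [186.    117.75    4.225]
 [186.75  119.25    4.7  ]
 [182.75  118.75    3.35 ]
 [182.25  117.5     4.175]]
eye w1 [[201.75  116.75    5.85 ]
 [200.5   117.      5.575]
 [204.75  117.5     5.3  ]
 [203.    115.25    5.25 ]
 [203.    117.75    5.25 ]]
((336.8676452636719, 153.81976318359375), (55.33189392089844, 94.99700927734375), 85.13549041748047) [[287.1942 130.2813]
 [381.849  122.2256]
 [386.5411 177.3582]
 [291.8863 185.4139]]
[0.4471 0.301  0.09  ]
[0.4389 0.401  0.09  ]
[0.4975 0.4122 0.09  ]
[0.5066 0.3071 0.09  ]
```

```bash
python3 - <<'E'
from h import *
a,A=load('w1');b,B=load('w2')
print('spindle',cross(A,(193.8,273.8),B,(290.2,207.7)),onz(B,(290.2,207.7),.096),onz(A,(193.8,273.8),.096))
for u,v in [((184.25,118.75),(269.75,48.25)),((201.25,118.75),(288.25,48.25))]: print('eye',cross(A,u,B,v),onz(A,u,.006),onz(B,v,.006))
print('back',onz(B,(280.2,106.2),.003),onz(B,(255,78),.003),onz(B,(305.2,78),.003))
print(move([.463,.178,.12],[np.pi,0,np.pi]))
E
```

```text
spindle (array([0.6136, 0.1905, 0.0952]), np.float64(0.0002678163684204856)) [0.6135 0.1905 0.096 ] [0.6131 0.1906 0.096 ]
eye (array([0.4325, 0.1674, 0.0053]), np.float64(0.001363905097117363)) [0.433  0.1681 0.006 ] [0.4321 0.167  0.006 ]
eye (array([0.4326, 0.1904, 0.0065]), np.float64(0.00106072101486372)) [0.433  0.1906 0.006 ] [0.4321 0.1901 0.006 ]
back [0.4998 0.1805 0.003 ] [0.4657 0.1479 0.003 ] [0.4656 0.2125 0.003 ]
[ 0.5407  0.0234  0.6416  0.0001 -0.0002  0.0001]
```

The spindle is at (0.6134, 0.1905) with its top at z 95 mm. The eyes are 23 mm apart at z of about 6 mm, and the ring's centre is at about (0.4647, 0.180). All of these agree with the text, so I'll go to the ring.

drive_tool:
  steps:
    - [0.537, 0.034, 1, 0, 0, 0, 0.65]
    - [0.537, 0.034, 1, 0, 0, 0, 0.65]
    - [0.537, 0.034, 1, 0, 0, 0, 0.65]
    - [0.537, 0.034, 1, 0, 0, 0, 0.65]
    - [0.537, 0.034, 1, 0, 0, 0, 0.65]
    - [0.537, 0.034, 1, 0, 0, 0, 0.65]
    - [0.537, 0.034, 1, 0, 0, 0, 0.65]
    - [0.537, 0.034, 1, 0, 0, 0, 0.65]
  force: 25

```text
t: 2.58
position: [0.454, 0.1785, 0.0238]
orientation: [-3.137, -0.016, -3.139]
force: [-2.2, -0.2, -0.4]
grip_width: 0.826
gripper_force: 0.0
```

```bash
python3 - <<'E'
from h import *
o=get_obs();print(o['t'],o['position'],o['orientation'],o['grip_width'],o['force'])
b,B=snap('wrist','w3')
print([proj(B,X) for X in ([.4325,.1675,.006],[.4325,.1905,.006],[.4998,.1805,.003])])
print(move([.4647,.1798,.008],[np.pi,0,np.pi]))
cv2.imwrite('pics/w3c.png',cv2.resize(b[60:330,80:470],(780,540),interpolation=2))
E
```

```text
2.5833 [0.454  0.1785 0.0238] [-3.1372 -0.016  -3.1385] 0.82591603856422 [-2.2216 -0.1749 -0.3991]
[array([252.5669, 222.9902]), array([294.6403, 223.2013]), array([275.6984, 325.8734])]
[-0.0246  0.0018  0.0766 -0.0004 -0.0015  0.0005]
```

View pics/w3c.png

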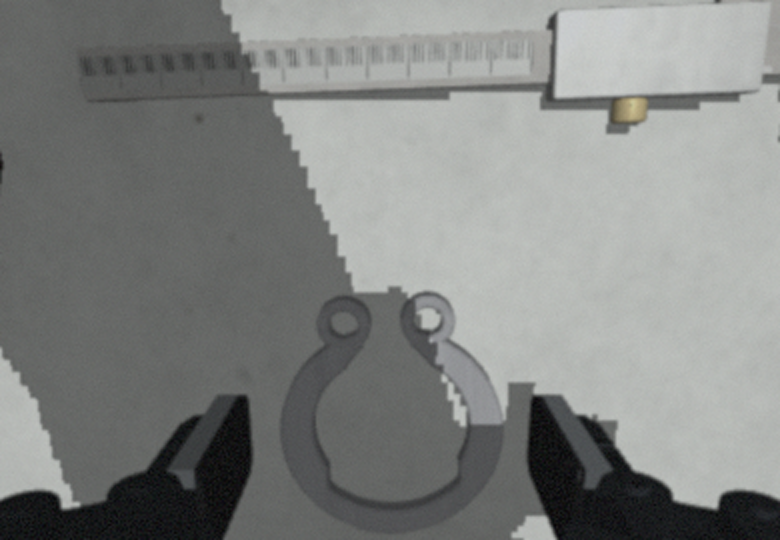

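The close view shows the ring centred between the open fingers, with its eyes at w3 (251,220) and (294,220). The arm was still settling, so I'll descend in stages.

```bash
python3 - <<'E'
from h import *
o=get_obs();print(o['t'],o['position'],o['orientation'],o['dq'])
b,B=snap('wrist','w4');o=get_obs();print(o['position'],o['orientation'],o['dq'])
print(move([.4647,.1798,.008],[np.pi,0,np.pi]))
E
```

```text
2.6333 [0.4587 0.1794 0.0272] [-3.139  -0.0093 -3.1385] [-0.0228 -0.0308 -0.1285 -0.0088 -0.0061 -0.0076]
[0.4633 0.1803 0.0302] [-3.1412 -0.002  -3.1391] [-0.0201 -0.0243 -0.0915 -0.0046 -0.0115 -0.0025]
[-0.0059 -0.0021  0.0888 -0.0001 -0.0003  0.0004]
```

drive_tool:
  steps:
    - [0, 0, 0.04, 0, 0, 0, 0.65]
    - [0, 0, 0.07, 0, 0, 0, 0.65]
    - [0, 0, 0.09, 0, 0, 0, 0.65]
    - [0, 0, 0.1, 0, 0, 0, 0.65]
    - [0, 0, 0.1, 0, 0, 0, 0.65]
    - [0, 0, 0.1, 0, 0, 0, 0.65]

```text
t: 3.18
position: [0.4653, 0.1791, 0.0057]
orientation: [3.142, 0.0, 3.141]
force: [0.0, 0.5, -0.0]
grip_width: 0.829
gripper_force: 0.0
```

drive_tool:
  steps:
    - [0, 0, 0.008, 0, 0, 0, 0.65]
    - [0, 0, 0.012, 0, 0, 0, 0.65]
    - [0, 0, 0.012, 0, 0, 0, 0.65]
    - [0, 0, 0.012, 0, 0, 0, 0.65]

```text
t: 3.52
position: [0.4648, 0.1791, 0.0025]
orientation: [-3.142, -0.0, 3.141]
force: [-0.7, -0.3, 0.7]
grip_width: 0.828
gripper_force: 0.0
```

drive_tool:
  steps:
    - [0, 0, 0, 0, 0, 0, 0.3]
    - [0, 0, 0, 0, 0, 0, 0.3]
    - [0, 0, 0, 0, 0, 0, 0.3]
    - [0, 0, 0, 0, 0, 0, 0.3]
    - [0, 0, 0, 0, 0, 0, 0.3]
    - [0, 0, 0, 0, 0, 0, 0.3]
  force: 30

```text
t: 4.02
position: [0.465, 0.1793, 0.0032]
orientation: [-3.142, 0.0, 3.141]
force: [-1.0, -0.3, 5.2]
grip_width: 0.735
gripper_force: 31.6
```

drive_tool:
  steps:
    - [0, 0, -0.05, 0, 0, 0, 0.3]
    - [0, 0, -0.2, 0, 0, 0, 0.3]
    - [0, 0, -0.36, 0, 0, 0, 0.3]
    - [-0.1, 0.01, -0.48, 0, 0, 0, 0.3]
    - [-0.25, 0.02, -0.52, 0, 0, 0, 0.3]
    - [-0.4, 0.035, -0.52, 0, 0, 0, 0.3]
    - [-0.53, 0.045, -0.52, 0, 0, 0, 0.3]
    - [-0.594, 0.045, -0.52, 0, 0, 0, 0.3]

```text
t: 4.68
position: [0.6175, 0.1909, 0.1336]
orientation: [3.141, 0.004, 3.141]
force: [0.1, 0.3, 0.0]
grip_width: 0.728
gripper_force: 33.7
```

drive_tool:
  steps:
    - [0, 0, 0, 0, 0, 0, 0.3]
    - [0, 0, 0, 0, 0, 0, 0.3]
    - [0, 0, 0, 0, 0, 0, 0.3]
    - [0, 0, 0, 0, 0, 0, 0.3]

```text
t: 5.02
position: [0.6116, 0.1903, 0.1319]
orientation: [-3.141, -0.002, -3.141]
force: [-0.7, 0.3, -0.8]
grip_width: 0.727
gripper_force: 33.8
```

```bash
python3 - <<'E'
from h import *
o=get_obs();print(o['t'],o['position'],o['orientation'],o['force'])
b,B=snap('wrist','w5')
c4=cv2.imread('pics/w4.png')
cv2.imwrite('pics/w5c.png',cv2.resize(b[130:400,100:450],(772,595),interpolation=2))
p=np.array(o['position'])
for z in [0,.006]:print([proj(B,p+X) for X in ([-.032,-.0116,.0035],[-.032,.0116,.0035],[.035,0,.0035])])
print(proj(B,[.6134,.1905,.0955]))
E
```

```text
5.0167 [0.6116 0.1903 0.1319] [-3.1411 -0.002  -3.1415] [-0.746   0.2932 -0.8092]
[array([247.2561, 215.4558]), array([297.0583, 215.5041]), array([272.2944, 336.8138])]
[array([247.2561, 215.4558]), array([297.0583, 215.5041]), array([272.2944, 336.8138])]
[272.9951 249.0452]
```

View pics/w5c.png

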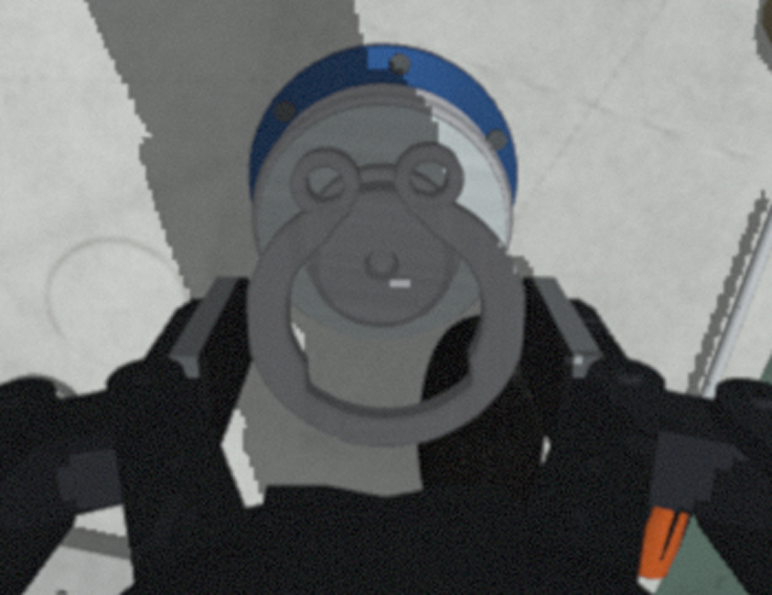

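The ring is held level and about 2 mm back (-x) of the TCP: eyes at (246.6,211.7) and (294.6,209.9), back at (274.7,332). The spindle dot is at (272.5,248.6), which matches my estimate. I'll correct x and come down in stages.

drive_tool:
  steps:
    - [-0.008, 0, 0.05, 0, 0, 0, 0.3]
    - [-0.008, 0, 0.09, 0, 0, 0, 0.3]
    - [-0.008, 0, 0.112, 0, 0, 0, 0.3]
    - [-0.008, 0, 0.112, 0, 0, 0, 0.3]
    - [-0.008, 0, 0.112, 0, 0, 0, 0.3]
    - [-0.008, 0, 0.112, 0, 0, 0, 0.3]
    - [-0.008, 0, 0.112, 0, 0, 0, 0.3]

```text
t: 5.65
position: [0.6157, 0.1905, 0.105]
orientation: [3.141, 0.001, 3.141]
force: [-0.0, 0.4, -1.0]
grip_width: 0.73
gripper_force: 33.7
```

drive_tool:
  steps:
    - [0, 0, 0.015, 0, 0, 0, 0.3]
    - [0, 0, 0.03, 0, 0, 0, 0.3]
    - [0, 0, 0.04, 0, 0, 0, 0.3]
    - [0, 0, 0.04, 0, 0, 0, 0.3]
    - [0, 0, 0.04, 0, 0, 0, 0.3]

```text
t: 6.07
position: [0.6149, 0.1902, 0.094]
orientation: [-3.141, -0.001, 3.141]
force: [0.4, -1.2, -1.4]
grip_width: 0.729
gripper_force: 33.8
```

drive_tool:
  steps:
    - [0, 0, 0.01, 0, 0, 0, 0.3]
    - [0, 0, 0.02, 0, 0, 0, 0.3]
    - [0, 0, 0.03, 0, 0, 0, 0.3]
    - [0, 0, 0.03, 0, 0, 0, 0.3]
    - [0, 0, 0.03, 0, 0, 0, 0.3]

```text
t: 6.48
position: [0.6149, 0.1902, 0.0864]
orientation: [-3.141, -0.001, 3.141]
force: [-0.0, -2.4, -2.2]
grip_width: 0.727
gripper_force: 34.0
```

drive_tool:
  steps:
    - [0, 0, 0.008, 0, 0, 0, 0.3]
    - [0, 0, 0.008, 0, 0, 0, 0.3]
    - [0, 0, 0.008, 0, 0, 0, 0.6]
    - [0, 0, 0.008, 0, 0, 0, 0.75]
    - [0, 0, 0.008, 0, 0, 0, 0.9]
    - [0, 0, 0.008, 0, 0, 0, 0.9]
    - [0, 0, 0.008, 0, 0, 0, 0.9]

```text
t: 7.07
position: [0.6155, 0.1907, 0.0851]
orientation: [3.141, 0.0, 3.141]
force: [0.3, 0.1, -0.5]
grip_width: 0.95
gripper_force: 0.0
```

drive_tool:
  steps:
    - [0, 0, -0.1, 0, 0, 0, 0.95]
    - [0, 0, -0.25, 0, 0, 0, 1]
    - [0, 0, -0.32, 0, 0, 0, 1]
    - [0, 0, -0.32, 0, 0, 0, 1]
    - [0, 0, -0.32, 0, 0, 0, 1]
    - [0, 0, -0.32, 0, 0, 0, 1]
    - [0, 0, -0.32, 0, 0, 0, 1]

```text
t: 7.65
position: [0.6141, 0.1901, 0.1631]
orientation: [-3.141, -0.003, 3.141]
force: [0.3, -0.4, -1.6]
grip_width: 0.999
gripper_force: 0.0
```

```bash
python3 - <<'E'
from h import *
b,B=snap('wrist','w6');o=get_obs();print(o['t'],o['position'],o['orientation'],o['grip_width'])
cv2.imwrite('pics/w6c.png',cv2.resize(b[110:320,130:410],(800,600),interpolation=2))
print([proj(B,X) for X in ([.5814,.1789,.088],[.5814,.2021,.088],[.6134,.1905,.0955])])
E
```

```text
7.7 [0.614  0.1901 0.1629] [-3.1407 -0.0034  3.1415] 1.0035006411550582
[array([257.4032, 183.7451]), array([289.5101, 183.7686]), array([273.4309, 229.0621])]
```

View pics/w6c.png

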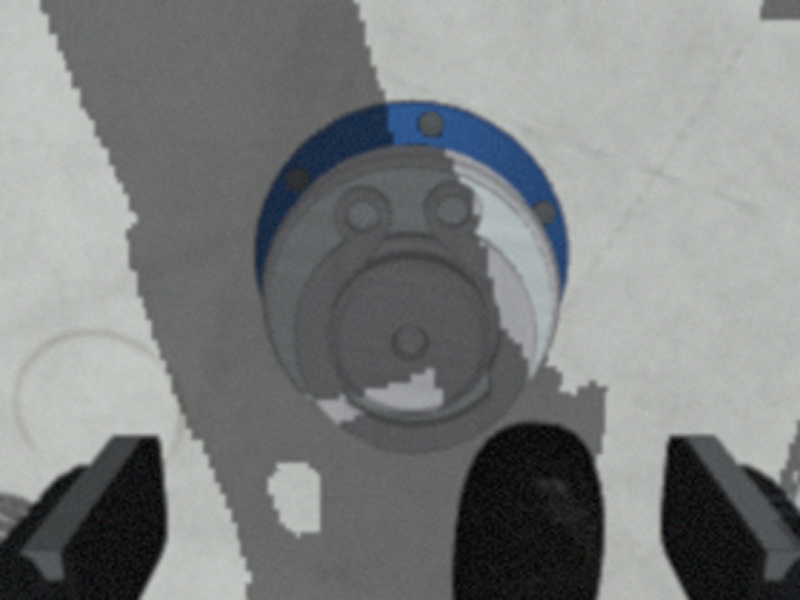

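The ring lies flat on the step and is released, with its eyes at w6 (257.2,184.0) and (289.4,182.6). Next I'll look at the pliers from closer up.

drive_tool:
  steps:
    - [0, 0, -0.15, 0, 0, 0, 1]
    - [0.05, 0.1, -0.31, 0, 0, 0, 1]
    - [0.12, 0.23, -0.4, 0, 0, -0.0134, 1]
    - [0.22, 0.35, -0.46, 0, 0, -0.0134, 1]
    - [0.32, 0.48, -0.46, 0, 0, -0.0134, 1]
    - [0.42, 0.6, -0.46, 0, 0, -0.0134, 1]
    - [0.44, 0.66, -0.46, 0, 0, -0.0134, 1]
    - [0.44, 0.66, -0.46, 0, 0, -0.0134, 1]

```text
t: 8.37
position: [0.5024, 0.3589, 0.2788]
orientation: [3.141, -0.002, -3.053]
force: [0.2, -0.4, -0.2]
grip_width: 0.996
gripper_force: 0.0
```

drive_tool:
  steps:
    - [0, 0, 0, 0, 0, 0, 1]
    - [0, 0, 0, 0, 0, 0, 1]
    - [0, 0, 0, 0, 0, 0, 1]

```text
t: 8.62
position: [0.5058, 0.3543, 0.2791]
orientation: [-3.14, -0.001, -3.059]
force: [0.1, 0.2, 0.2]
grip_width: 0.999
gripper_force: 0.0
```

```bash
python3 - <<'E'
from h import *
b6,B6=load('w6')
for u in [(257.2,184.0),(289.4,182.6)]: print('eye',onz(B6,u,.088))
print('dot',onz(B6,(130+410/2.857-.3,110+342/2.857-.3),.0955))
b,B=snap('wrist','w7');o=get_obs();print(o['t'],o['position'],o['orientation'])
h=cv2.cvtColor(b,40)
m=cv2.inRange(h,(8,80,70),(24,255,255));m=cv2.morphologyEx(m,3,np.ones((5,5)))
c=max(cv2.findContours(m,0,2)[0],key=cv2.contourArea);r=cv2.minAreaRect(c);print(r);q=np.array([onz(B,p,.09) for p in cv2.boxPoints(r)]);print(q,q.mean(0))
m=cv2.inRange(h,(0,120,60),(6,255,255))|cv2.inRange(h,(172,120,60),(180,255,255))
for c in sorted(cv2.findContours(m,0,2)[0],key=cv2.contourArea)[-3:]: print('red',cv2.contourArea(c),cv2.boundingRect(c))
X=proj(B,[.4725,.355,.14]);x,y=int(X[0]-110),max(0,int(X[1]-100));print(x,y)
cv2.imwrite('pics/w7c.png',cv2.resize(b[y:y+165,x:x+220],(800,600),interpolation=2))
E
```

```text
eye [0.5816 0.1788 0.088 ]
eye [0.5805 0.202  0.088 ]
dot [0.6137 0.1903 0.0955]
8.6667 [0.506  0.3542 0.2793] [-3.1407 -0.0009 -3.0592]
((276.5, 164.0), (56.0, 91.0), 90.0)
[[0.4468 0.3038 0.09  ]
 [0.4387 0.4005 0.09  ]
 [0.4991 0.4083 0.09  ]
 [0.5077 0.3064 0.09  ]] [0.4731 0.3548 0.09  ]
red 42.5 (254, 56, 10, 11)
red 275.5 (248, 161, 19, 29)
red 347.0 (288, 161, 19, 29)
167 70
```

View pics/w7c.png

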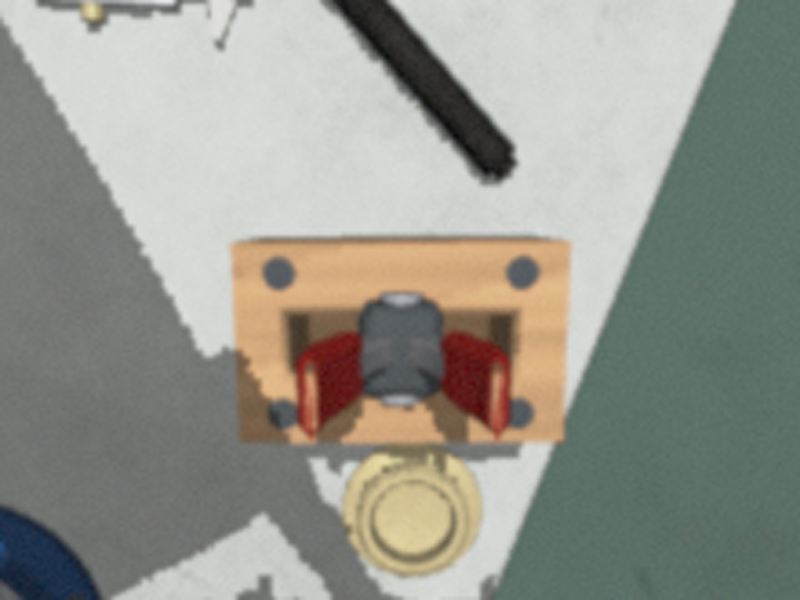

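The picture shows the block square to the tool. The joint's centre is at w7 (276.9,165.9) and the handle ends at about (252,179.7) and (304,179.7).

```bash
python3 - <<'E'
from h import *
b,B=load('w7');a,A=load('w1')
print('joint',onz(B,(276.9,165.9),.106),onz(B,(276.9,165.9),.098))
L=onz(B,(252,179.7),.188);R=onz(B,(303.9,179.7),.188);print('handles',L,R,(L+R)/2,np.linalg.norm(L-R))
# slot: crop corners (283,312)-(518,~400)
for u in [(283,312),(518,312)]: print('slot',onz(B,(167+u[0]/3.636-.4,70+u[1]/3.636-.4),.09))
# height check of the handle tops from w1 (red blobs)
h=cv2.cvtColor(a,40);m=cv2.inRange(h,(0,120,60),(6,255,255))|cv2.inRange(h,(172,120,60),(180,255,255))
for c in sorted(cv2.findContours(m,0,2)[0],key=cv2.contourArea)[-2:]: print(cv2.boundingRect(c),[tuple(p[0]) for p in cv2.approxPolyDP(c,3,True)])
print('pred handle tops in w1',proj(A,L),proj(A,R))
o=get_obs();y=np.pi+.084
print(move([.472,.3555,.21],[np.pi,0,y]),move([.472,.3555,.153],[np.pi,0,y]))
E
```

```text
joint [0.4724 0.355  0.106 ] [0.4733 0.3552 0.098 ]
handles [0.4746 0.3353 0.188 ] [0.4712 0.3753 0.188 ] [0.4729 0.3553 0.188 ] 0.04018835298152063
slot [0.466  0.3192 0.09  ]
slot [0.4601 0.3891 0.09  ]
(328, 151, 10, 27) [(np.int32(332), np.int32(151)), (np.int32(328), np.int32(153)), (np.int32(328), np.int32(169)), (np.int32(336), np.int32(177)), (np.int32(336), np.int32(155))]
(358, 148, 31, 25) [(np.int32(358), np.int32(150)), (np.int32(360), np.int32(166)), (np.int32(385), np.int32(172)), (np.int32(388), np.int32(152))]
pred handle tops in w1 [336.6469 168.2544] [389.1314 163.8659]
[ 0.1348  0.0165  0.2773 -0.0001 -0.0001 -0.0003] [ 0.1346  0.0167  0.5053 -0.0001 -0.0001 -0.0003]
```

drive_tool:
  steps:
    - [0.1, 0.01, 0.05, 0, 0, 0, 1]
    - [0.132, 0.016, 0.15, 0, 0, 0, 1]
    - [0.132, 0.016, 0.25, 0, 0, 0, 1]
    - [0.132, 0.016, 0.35, 0, 0, 0, 0.6]
    - [0.132, 0.016, 0.45, 0, 0, 0, 0.4]
    - [0.132, 0.016, 0.5, 0, 0, 0, 0.3]
    - [0.132, 0.016, 0.504, 0, 0, 0, 0.3]
    - [0.132, 0.016, 0.504, 0, 0, 0, 0.3]

```text
t: 9.33
position: [0.4723, 0.3558, 0.1534]
orientation: [-3.141, -0.002, -3.059]
force: [0.4, 1.0, 0.5]
grip_width: 0.654
gripper_force: 0.0
```

drive_tool:
  steps:
    - [0, 0, 0, 0, 0, 0, 0.2]
    - [0, 0, 0, 0, 0, 0, 0.15]
    - [0, 0, 0, 0, 0, 0, 0.1]
    - [0, 0, 0, 0, 0, 0, 0.1]
  force: 40

```text
t: 9.67
position: [0.4734, 0.3574, 0.1562]
orientation: [3.14, 0.003, -3.057]
force: [0.2, -0.8, 3.8]
grip_width: 0.551
gripper_force: 8.2
```

drive_tool:
  steps:
    - [0, 0, 0, 0, 0, 0, 0.06]
    - [0, 0, 0, 0, 0, 0, 0.03]
    - [0, 0, 0, 0, 0, 0, 0]
    - [0, 0, 0, 0, 0, 0, 0]
    - [0, 0, 0, 0, 0, 0, 0]
    - [0, 0, 0, 0, 0, 0, 0]

```text
t: 10.17
position: [0.4738, 0.3576, 0.1573]
orientation: [3.14, 0.005, -3.057]
force: [0.0, -1.9, 9.1]
grip_width: 0.505
gripper_force: 12.2
```

```bash
python3 - <<'E'
from h import *
o=get_obs();print(o['t'],o['position'],o['orientation'],o['force'],o['grip_width']*85,o['gripper_force'],o['joint_positions'])
E
```

```text
10.1667 [0.4738 0.3576 0.1573] [ 3.1396  0.0045 -3.0573] [ 0.002  -1.9432  9.1041] 42.96583984736549 12.19643700314009 [ 0.6049  0.1728  1.8709 -0.0006  1.0929 -1.0499]
```

drive_tool:
  steps:
    - [0, 0, -0.01, 0, 0, 0, -0.01]
    - [0, 0, -0.02, 0, 0, 0, -0.02]
    - [0, 0, -0.03, 0, 0, 0, -0.02]
    - [0, 0, -0.04, 0, 0, 0, -0.02]
    - [0, 0, -0.05, 0, 0, 0, -0.02]
    - [0, 0, -0.05, 0, 0, 0, -0.02]
    - [0, 0, -0.05, 0, 0, 0, -0.02]

```text
t: 10.75
position: [0.4721, 0.3567, 0.1665]
orientation: [3.142, -0.0, -3.058]
force: [0.0, 0.0, -1.3]
grip_width: 0.497
gripper_force: 10.8
```

```bash
python3 - <<'E'
from h import *
b,B=snap('wrist','w8')
o=get_obs();print(o['t'],o['position'],o['orientation'],o['force'],o['grip_width']*85,o['gripper_force'])
E
```

```text
10.8 [0.472  0.3566 0.1663] [-3.1414 -0.0003 -3.0575] [ 0.2084  0.3408 -2.1237] 41.583747481870304 10.76116956709484
```

drive_tool:
  steps:
    - [0, 0, -0.03, 0, 0, 0, -0.02]
    - [0, 0, -0.08, 0, 0, 0, -0.02]
    - [0, 0, -0.15, 0, 0, 0, -0.02]
    - [0, 0, -0.23, 0, 0, 0, -0.02]
    - [0, 0, -0.31, 0, 0, 0, -0.02]
    - [0, 0, -0.39, 0, 0, 0, -0.02]
    - [0, 0, -0.46, 0, 0, 0, -0.02]
    - [0, 0, -0.5, 0, 0, 0, -0.02]

```text
t: 11.47
position: [0.4732, 0.3574, 0.2959]
orientation: [3.139, 0.005, -3.058]
force: [0.8, -0.0, -0.8]
grip_width: 0.495
gripper_force: 10.8
```

drive_tool:
  steps:
    - [0, 0, 0, 0, 0, 0, -0.02]
    - [0, 0, 0, 0, 0, 0, -0.02]
    - [0, 0, 0, 0, 0, 0, -0.02]
    - [0, 0, 0, 0, 0, 0, -0.02]

```text
t: 11.8
position: [0.4714, 0.3561, 0.2897]
orientation: [-3.14, -0.003, -3.058]
force: [-0.6, -0.5, -2.8]
grip_width: 0.494
gripper_force: 10.8
```

```bash
python3 - <<'E'
from h import *
b,B=snap('wrist','w9')
o=get_obs();print(o['t'],o['position'],o['orientation'],o['force'],o['grip_width']*85,o['gripper_force'])
p=np.array(o['position']);R=rot(o['orientation'])
for X in ([0,0,.0593],[0,-.0115,.1388],[0,.0115,.1388]): print(proj(B,p+R@X))
print(move([.581,.1904,.29],[np.pi,0,np.pi+.044]))
cv2.imwrite('pics/w9c.png',cv2.resize(b[130:355,130:430],(800,600),interpolation=2))
E
```

```text
11.85 [0.4714 0.3561 0.2897] [-3.14   -0.0027 -3.0576] [-0.3492 -0.0506 -1.9988] 42.157332352293146 10.760513401285152
[272.8511 233.4653]
[261.27   204.9067]
[285.1905 204.9246]
[-0.3813 -0.6974 -0.0013 -0.0003 -0.0004  0.0064]
```

View pics/w9c.png

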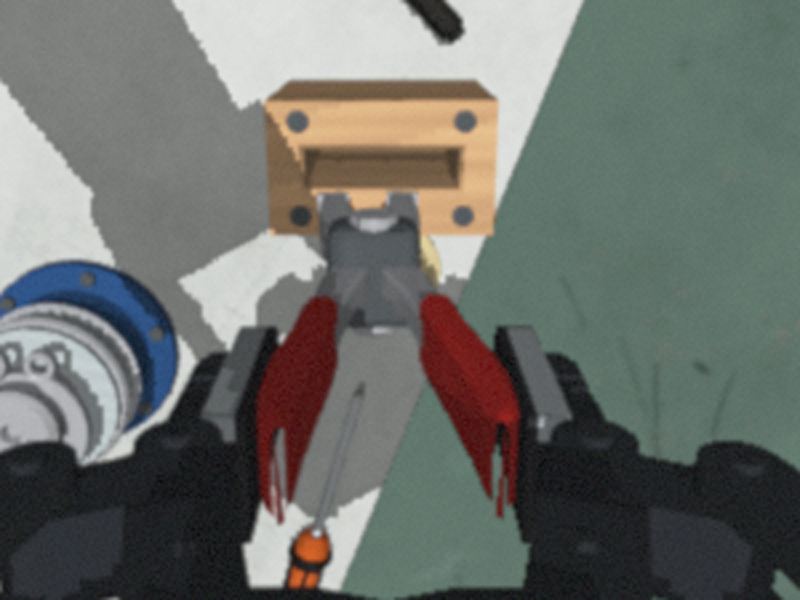

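That was the tenth picture, so from here I measure numerically. It shows the pliers hanging well, with the jaw ends at about w9 (255.7,203) and (280.5,203), a few pixels left of the tool axis. I'll compute the tip offset in tool coordinates.

```bash
python3 - <<'E'
from h import *
b,B=load('w9');m=cams.camera_model('wrist');M=m['mount'];K=m['camera_matrix']
def tp(X): X=M[:3,:3].T@(np.array(X)-M[:3,3]);c=K@X;return c[:2]/c[2]
def ont(u,z):
    d=M[:3,:3]@np.linalg.solve(K,[*u,1.]);p=M[:3,3];return p+d*(z-p[2])/d[2]
print('pred shoulder front edge',tp([.004,-.0115,.1313]),tp([.004,.0115,.1313]),'pin end front',tp([.002,-.0115,.1388]))
h=cv2.cvtColor(b,40);s=h[:,:,1];
for v in range(194,214):
    r=np.where((s[v,235:305]<70))[0]+235
    sp=np.split(r,np.where(np.diff(r)>1)[0]+1);print(v,[(int(x[0]),int(x[-1])) for x in sp if len(x)])
for u in [(255.6,203),(280.4,203)]: print(ont(u,.1313))
E
```

```text
pred shoulder front edge [260.8537 202.7812] [285.5026 202.8006] pin end front [261.2214 202.8893]
194 []
195 []
196 []
197 []
198 []
199 []
200 []
201 [(278, 278)]
202 [(250, 260), (275, 286)]
203 [(248, 260), (275, 286)]
204 [(248, 260), (275, 286)]
205 [(248, 260), (274, 286)]
206 [(248, 260), (274, 286)]
207 [(241, 242), (248, 260), (274, 286), (302, 304)]
208 [(240, 245), (248, 261), (267, 286), (301, 304)]
209 [(239, 245), (249, 286), (300, 304)]
210 [(239, 246), (249, 286), (300, 304)]
211 [(239, 246), (249, 286), (300, 304)]
212 [(239, 246), (250, 286), (300, 304)]
213 [(240, 245), (250, 286), (301, 304)]
[ 0.0038 -0.0164  0.1313]
[0.0038 0.0067 0.1313]
```

drive_tool:
  steps:
    - [-0.01, -0.02, 0, 0, 0, 0, -0.02]
    - [-0.04, -0.07, 0, 0, 0, 0, -0.02]
    - [-0.09, -0.16, 0, -0.001, 0, 0.002, -0.02]
    - [-0.15, -0.27, 0, -0.002, 0, 0.004, -0.02]
    - [-0.21, -0.39, 0, -0.003, 0, 0.006, -0.02]
    - [-0.27, -0.5, 0, -0.004, 0, 0.0064, -0.02]
    - [-0.32, -0.59, 0, -0.0048, 0, 0.0064, -0.02]
    - [-0.36, -0.65, 0, -0.0048, 0, 0.0064, -0.02]

```text
t: 12.52
position: [0.5769, 0.1983, 0.2912]
orientation: [3.113, -0.001, -3.1]
force: [-0.6, 0.5, -1.8]
grip_width: 0.493
gripper_force: 10.8
```

drive_tool:
  steps:
    - [-0.016, -0.034, 0, 0, 0, 0, -0.02]
    - [-0.022, -0.044, 0, 0, 0, 0, -0.02]
    - [-0.022, -0.044, 0, 0, 0, 0, -0.02]
    - [-0.022, -0.044, 0, 0, 0, 0, -0.02]
    - [-0.022, -0.044, 0, 0, 0, 0, -0.02]
    - [-0.022, -0.044, 0, 0, 0, 0, -0.02]

```text
t: 13.02
position: [0.5808, 0.1926, 0.2912]
orientation: [3.111, -0.001, -3.096]
force: [-0.1, 0.4, -2.1]
grip_width: 0.491
gripper_force: 10.8
```

```bash
cat >> h.py <<'E'
m_=cams.camera_model('wrist');M_=m_['mount'];K_=m_['camera_matrix']
def ont(u,z):
    d=M_[:3,:3]@np.linalg.solve(K_,[*u,1.]);p=M_[:3,3];return p+d*(z-p[2])/d[2]
def tp(X):
    c=K_@(M_[:3,:3].T@(np.array(X)-M_[:3,3]));return c[:2]/c[2]
E
python3 - <<'E'
from h import *
o=get_obs();print(o['t'],o['position'],o['orientation'],o['force'],o['grip_width']*85)
b,B=snap('wrist','w10')
E1=[.5816,.1788,.088];E2=[.5805,.202,.088]
e=[proj(B,E1),proj(B,E2),proj(B,[.6135,.1904,.0955])];print('pred eyes, dot',e)
print('pred shoulders',tp([.005,-.0123,.1313]),tp([.005,.0107,.1313]))
for q in e[:2]: print(circ(b,q,14,(2.5,8),8))
print(move([.5818,.1912,.29],[np.pi-.03,0,np.pi+.044]))
g=cv2.cvtColor(b,6);x0,y0=int(e[0][0]),int(e[0][1])
E
```

```text
13.0167 [0.5808 0.1926 0.2912] [ 3.1112 -0.0008 -3.0962] [-0.1332  0.4485 -2.0946] 41.755522185128164
pred eyes, dot [array([256.3162, 191.4437]), array([276.1433, 191.2969]), array([265.2038, 219.6965])]
pred shoulders [259.977  201.7994] [284.6529 201.8196]
[[256.5   189.75    4.475]
 [255.25  189.75    4.625]
 [256.25  192.5     7.2  ]
 [255.25  191.25    5.975]
 [254.    189.5     3.725]]
[[275.5   191.75    6.425]
 [281.    193.25    7.85 ]
 [281.5   189.      7.575]
 [279.5   192.5     6.7  ]
 [276.75  190.25    4.625]]
[-0.0034 -0.0057  0.005   0.     -0.0001  0.0002]
```

```bash
cat >> h.py <<'E'
TIP=np.array([.001,-.005,.1388])
def tips(o=None):
    o=o or get_obs();return np.array(o['position'])+rot(o['orientation'])@TIP
def tmove(X,yaw=np.pi+.044,roll=np.pi-.03):
    return move(np.array(X)-rot([roll,0,yaw])@TIP,[roll,0,yaw])
E
python3 - <<'E'
from h import *
o=get_obs();print(o['position'],tips(o),tmove([.581,.1904,.11]))
b,B=load('w10');g=cv2.cvtColor(b,6).astype(int)
for v in range(184,208,2): print(v,g[v,244:294:1].tolist())
E
```

```text
[0.5809 0.1925 0.2913] [0.5798 0.1917 0.1524] [-0.0041 -0.0104  0.1693  0.     -0.0001  0.0002]
184 [97, 99, 99, 98, 99, 102, 102, 100, 107, 108, 114, 112, 116, 118, 116, 115, 115, 117, 117, 117, 116, 116, 118, 119, 118, 118, 115, 117, 153, 202, 213, 205, 190, 187, 185, 182, 176, 178, 176, 170, 166, 168, 170, 156, 128, 93, 77, 83, 78, 79]
186 [97, 99, 97, 97, 102, 109, 111, 113, 108, 101, 97, 95, 94, 96, 98, 105, 112, 117, 115, 118, 113, 113, 114, 115, 115, 117, 114, 111, 114, 132, 133, 138, 151, 161, 172, 187, 196, 194, 182, 179, 181, 179, 169, 166, 168, 162, 133, 94, 82, 81]
188 [101, 106, 111, 117, 115, 115, 112, 100, 98, 99, 103, 101, 101, 102, 96, 95, 93, 105, 109, 115, 115, 113, 111, 117, 115, 111, 104, 93, 95, 100, 117, 149, 172, 174, 173, 165, 163, 184, 205, 206, 195, 180, 171, 172, 167, 164, 166, 143, 104, 82]
190 [112, 116, 115, 116, 116, 114, 102, 101, 103, 105, 109, 109, 114, 110, 106, 103, 98, 100, 101, 111, 116, 117, 115, 117, 113, 107, 97, 98, 94, 102, 117, 135, 136, 139, 144, 163, 174, 181, 201, 208, 208, 207, 199, 183, 169, 173, 170, 158, 150, 127]
192 [114, 114, 112
[... 1196 characters left out ...]
 204, 202]
202 [114, 109, 101, 99, 100, 94, 89, 87, 86, 86, 87, 85, 86, 83, 84, 88, 83, 79, 86, 86, 91, 87, 88, 87, 82, 85, 82, 83, 83, 86, 92, 94, 97, 102, 103, 103, 104, 113, 125, 132, 137, 155, 167, 184, 203, 206, 207, 207, 208, 208]
204 [103, 104, 101, 104, 106, 98, 94, 81, 81, 82, 81, 81, 82, 84, 82, 83, 91, 92, 102, 98, 103, 103, 100, 101, 100, 98, 102, 94, 96, 88, 90, 96, 89, 80, 75, 79, 79, 78, 84, 99, 119, 155, 183, 177, 189, 202, 208, 208, 209, 206]
206 [103, 100, 104, 102, 103, 100, 93, 88, 98, 100, 99, 101, 103, 103, 98, 84, 82, 90, 99, 106, 106, 106, 106, 106, 103, 102, 106, 100, 101, 103, 100, 94, 82, 79, 78, 81, 80, 81, 86, 94, 101, 124, 165, 182, 173, 167, 197, 208, 205, 209]
```

Both eyes match their predicted pixels, (256.3,191.4) and (276.1,191.3), and the jaws have not swung. I'll lower the tips to just above the ring.

drive_tool:
  steps:
    - [-0.001, -0.003, 0.02, 0, 0, 0, -0.02]
    - [-0.002, -0.006, 0.06, 0, 0, 0, -0.02]
    - [-0.004, -0.008, 0.11, 0, 0, 0, -0.02]
    - [-0.004, -0.01, 0.16, 0, 0, 0, -0.02]
    - [-0.004, -0.012, 0.2, 0, 0, 0, -0.02]
    - [-0.004, -0.012, 0.22, 0, 0, 0, -0.02]
    - [-0.004, -0.012, 0.22, 0, 0, 0, -0.02]
    - [-0.004, -0.012, 0.22, 0, 0, 0, -0.02]

```text
t: 13.73
position: [0.5822, 0.1901, 0.2354]
orientation: [3.112, -0.002, -3.098]
force: [-0.5, 0.3, -1.5]
grip_width: 0.493
gripper_force: 10.8
```

drive_tool:
  steps:
    - [0, 0, 0, 0, 0, 0, -0.02]
    - [0, 0, 0, 0, 0, 0, -0.02]
    - [0, 0, 0, 0, 0, 0, -0.02]

```text
t: 13.98
position: [0.583, 0.1904, 0.2371]
orientation: [3.111, 0.001, -3.098]
force: [-0.2, 1.2, -2.0]
grip_width: 0.496
gripper_force: 10.8
```

```bash
python3 - <<'E'
from h import *
o=get_obs();print(o['t'],o['position'],o['orientation'],o['force'],o['grip_width']*85)
print(tips(o),tmove([.581,.1904,.0815]))
b,B=snap('wrist','w11')
e=[proj(B,X) for X in ([.5816,.1788,.088],[.5805,.202,.088],[.6135,.1904,.0955])];print('pred eyes, dot',e)
print('sh front',tp([.005,-.0168,.1313]),tp([.005,.0065,.1313]))
g=cv2.cvtColor(b,6).astype(int)
for v in range(188,212,2): print(v,g[v,242:294:1].tolist())
E
```

```text
13.9833 [0.583  0.1904 0.2371] [ 3.1111  0.0011 -3.0978] [-0.1696  1.2461 -2.0225] 42.12817688419754
[0.5822 0.1896 0.0982] [ 0.0041  0.0018  0.0671  0.0001  0.0002 -0.    ]
pred eyes, dot [array([257.0671, 200.4113]), array([280.4607, 200.1805]), array([267.5923, 233.6331])]
sh front [255.1482 201.7976] [280.1464 201.818 ]
188 [46, 60, 76, 97, 100, 99, 98, 96, 94, 94, 97, 95, 100, 100, 98, 99, 99, 100, 98, 96, 97, 101, 104, 103, 104, 106, 105, 103, 99, 101, 100, 97, 97, 98, 121, 161, 175, 177, 175, 174, 171, 164, 158, 160, 167, 172, 173, 162, 133, 104, 84, 80]
190 [85, 97, 99, 98, 96, 97, 97, 102, 101, 100, 100, 98, 98, 106, 109, 109, 109, 114, 115, 117, 114, 115, 114, 111, 115, 114, 112, 113, 115, 111, 112, 114, 111, 110, 140, 181, 195, 185, 169, 163, 170, 166, 171, 175, 166, 164, 157, 162, 169, 171, 160, 123]
192 [96, 95, 93, 96, 99, 99, 95, 100, 105, 109, 112, 112, 114, 111, 109, 112, 111, 115, 113, 111, 114, 114, 116, 112, 114, 115, 115, 113, 114, 113, 115, 115, 110, 115, 147, 192, 201, 202, 194, 200, 202, 195, 185, 165, 168, 178, 179, 178, 166, 159, 163, 169]
194 [95, 98, 98, 9
[... 1463 characters left out ...]
, 208, 207, 206]
206 [115, 109, 114, 113, 114, 116, 110, 103, 87, 76, 74, 78, 79, 76, 76, 75, 78, 74, 81, 83, 87, 84, 82, 87, 83, 83, 83, 82, 85, 84, 87, 86, 87, 91, 79, 75, 76, 76, 77, 78, 76, 88, 94, 121, 167, 199, 203, 205, 206, 205, 204, 207]
208 [114, 115, 116, 115, 109, 115, 109, 96, 82, 78, 75, 76, 75, 79, 77, 77, 77, 75, 80, 81, 90, 89, 86, 84, 83, 83, 83, 80, 80, 79, 80, 75, 76, 73, 75, 72, 79, 76, 78, 76, 78, 84, 89, 100, 117, 137, 166, 187, 195, 198, 200, 198]
210 [111, 110, 112, 108, 106, 96, 91, 84, 76, 74, 74, 77, 75, 75, 78, 76, 74, 74, 73, 80, 83, 78, 78, 79, 77, 78, 79, 78, 74, 76, 77, 78, 79, 78, 82, 80, 79, 70, 69, 67, 74, 76, 76, 80, 95, 130, 154, 150, 162, 188, 201, 200]
```

The jaws (255.5 and 279.7) line up with the eyes (256.5 and 279.8). I'll shift x by 1 mm and insert, checking force.

drive_tool:
  steps:
    - [0.004, 0.001, 0.01, 0, 0, 0, -0.02]
    - [0.004, 0.001, 0.02, 0, 0, 0, -0.02]
    - [0.004, 0.001, 0.03, 0, 0, 0, -0.02]
    - [0.004, 0.001, 0.04, 0, 0, 0, -0.02]
    - [0.004, 0.001, 0.045, 0, 0, 0, -0.02]
    - [0.004, 0.001, 0.045, 0, 0, 0, -0.02]
    - [0.004, 0.001, 0.045, 0, 0, 0, -0.02]

```text
t: 14.62
position: [0.5814, 0.1908, 0.2247]
orientation: [3.112, -0.001, -3.098]
force: [-0.4, 0.0, -2.1]
grip_width: 0.489
gripper_force: 10.7
```

drive_tool:
  steps:
    - [0, 0, 0.006, 0, 0, 0, -0.02]
    - [0, 0, 0.012, 0, 0, 0, -0.02]
    - [0, 0, 0.012, 0, 0, 0, -0.02]
    - [0, 0, 0.012, 0, 0, 0, -0.02]

```text
t: 14.95
position: [0.5814, 0.1909, 0.2217]
orientation: [3.112, -0.001, -3.098]
force: [-0.1, -0.7, -1.2]
grip_width: 0.495
gripper_force: 10.8
```

```bash
python3 - <<'E'
from h import *
o=get_obs();print(o['t'],o['position'],o['orientation'],o['force'],o['torque'],o['grip_width']*85)
print(tips(o),tmove([.581,.190,.0815]))
E
```

```text
14.95 [0.5814 0.1909 0.2217] [ 3.1115 -0.0008 -3.0977] [-0.0662 -0.7012 -1.1871] [-0.0252 -0.0685  0.0444] 42.108048216255604
[0.5803 0.19   0.0828] [-0.0024 -0.0002  0.0053  0.     -0.0001 -0.    ]
```

drive_tool:
  steps:
    - [0, 0, 0.004, 0, 0, 0, -0.02]
    - [0, 0, 0.008, 0, 0, 0, -0.02]
    - [0, 0, 0.008, 0, 0, 0, -0.02]
    - [0, 0, 0.008, 0, 0, 0, -0.02]

```text
t: 15.28
position: [0.5814, 0.1909, 0.2198]
orientation: [3.111, -0.001, -3.098]
force: [1.5, 0.4, -1.4]
grip_width: 0.495
gripper_force: 10.8
```

drive_tool:
  steps:
    - [0, 0, 0.004, 0, 0, 0, -0.02]
    - [0, 0, 0.008, 0, 0, 0, -0.02]
    - [0, 0, 0.008, 0, 0, 0, -0.02]
    - [0, 0, 0.008, 0, 0, 0, -0.02]

```text
t: 15.62
position: [0.5816, 0.1911, 0.2183]
orientation: [3.111, 0.0, -3.098]
force: [0.3, 0.9, -0.2]
grip_width: 0.488
gripper_force: 11.0
```

drive_tool:
  steps:
    - [0, 0, 0, 0, 0, 0, -0.08]
    - [0, 0, -0.002, 0, 0, 0, -0.14]
    - [-0.001, 0, -0.003, 0, 0, 0, -0.2]
    - [-0.002, 0, -0.004, 0, 0, 0, -0.26]
    - [-0.003, 0, -0.005, 0, 0, 0, -0.3]
    - [-0.003, 0, -0.005, 0, 0, 0, -0.3]
    - [-0.003, 0, -0.005, 0, 0, 0, -0.3]
  force: 45

```text
t: 16.2
position: [0.5819, 0.191, 0.2187]
orientation: [3.112, -0.001, -3.098]
force: [-0.7, 0.6, -2.3]
grip_width: 0.356
gripper_force: 16.3
```

```bash
python3 - <<'E'
from h import *
o=get_obs();print(o['t'],o['position'],o['orientation'],o['force'],o['grip_width']*85)
b,B=snap('wrist','w12')
print([proj(B,X) for X in ([.5816,.1788,.088],[.5805,.202,.088],[.6135,.1904,.0955])])
g=cv2.cvtColor(b,6).astype(int)
for v in range(188,216,3): print(v,g[v,232:304].tolist())
E
```

```text
16.2 [0.5819 0.191  0.2187] [ 3.1116 -0.0014 -3.0978] [-0.6734  0.5971 -2.3402] 30.25988178899248
[array([255.964 , 206.5864]), array([280.8302, 206.3281]), array([267.1533, 241.8483])]
188 [46, 44, 47, 49, 47, 43, 47, 48, 49, 48, 44, 48, 46, 44, 47, 44, 53, 52, 62, 75, 85, 92, 93, 101, 101, 99, 99, 98, 98, 97, 96, 100, 96, 97, 96, 100, 97, 95, 96, 98, 97, 98, 100, 124, 165, 177, 180, 176, 169, 158, 134, 111, 96, 86, 80, 77, 82, 83, 84, 82, 82, 82, 79, 78, 78, 80, 77, 80, 75, 78, 92, 139]
191 [52, 56, 51, 53, 52, 51, 49, 48, 43, 45, 48, 54, 65, 72, 87, 94, 97, 96, 98, 95, 92, 94, 94, 92, 94, 93, 96, 96, 98, 101, 100, 99, 100, 99, 101, 98, 98, 100, 101, 101, 100, 100, 97, 99, 105, 114, 129, 152, 157, 160, 163, 171, 175, 176, 173, 160, 140, 114, 92, 80, 82, 79, 80, 78, 79, 76, 76, 77, 78, 79, 77, 74]
194 [45, 51, 50, 52, 53, 50, 44, 50, 58, 75, 92, 99, 102, 97, 92, 94, 93, 99, 102, 99, 96, 97, 94, 98, 95, 99, 104, 105, 107, 107, 107, 109, 108, 109, 109, 109, 110, 107, 104, 110, 106, 106, 105, 102, 97, 97, 114, 151, 163, 169, 172, 173, 170, 164, 157, 155, 160, 167, 177, 170, 155, 123, 9
[... 1626 characters left out ...]
198, 203, 203, 201, 200, 198, 187, 169, 162, 170, 157, 131]
212 [100, 103, 113, 115, 113, 114, 111, 108, 114, 112, 112, 106, 89, 77, 75, 75, 76, 75, 74, 77, 72, 65, 49, 47, 36, 39, 39, 43, 57, 74, 89, 95, 98, 97, 100, 98, 98, 100, 98, 100, 100, 96, 92, 89, 81, 66, 48, 41, 39, 40, 44, 40, 49, 69, 82, 96, 99, 113, 152, 193, 202, 204, 204, 206, 204, 204, 202, 204, 195, 176, 172, 170]
215 [106, 110, 111, 110, 110, 111, 113, 111, 105, 94, 90, 90, 87, 75, 72, 77, 75, 75, 73, 74, 53, 47, 45, 43, 48, 46, 44, 51, 50, 49, 45, 50, 56, 63, 64, 70, 73, 75, 73, 70, 67, 63, 56, 51, 54, 53, 48, 50, 48, 54, 45, 46, 46, 49, 71, 84, 98, 107, 131, 150, 153, 174, 189, 195, 197, 193, 196, 196, 196, 191, 181, 168]
```

The lugs now sit at about u 250 and 282.5, so the ring is spreading. The tips have drifted about 2 mm to -y. I'll squeeze on and correct y.

drive_tool:
  steps:
    - [-0.001, 0.002, -0.001, 0, 0, 0, -0.36]
    - [-0.002, 0.004, -0.002, 0, 0, 0, -0.42]
    - [-0.003, 0.006, -0.003, 0, 0, 0, -0.48]
    - [-0.003, 0.008, -0.004, 0, 0, 0, -0.54]
    - [-0.003, 0.008, -0.004, 0, 0, 0, -0.6]
    - [-0.003, 0.008, -0.004, 0, 0, 0, -0.64]
    - [-0.003, 0.008, -0.004, 0, 0, 0, -0.64]
    - [-0.003, 0.008, -0.004, 0, 0, 0, -0.64]

```text
t: 16.92
position: [0.5829, 0.193, 0.2202]
orientation: [3.111, -0.0, -3.098]
force: [0.7, -0.0, -1.7]
grip_width: 0.2
gripper_force: 44.6
```

```bash
python3 - <<'E'
from h import *
o=get_obs();print(o['t'],o['position'],o['orientation'],o['force'],o['grip_width']*85,o['gripper_force'])
b,B=snap('wrist','w13')
print([proj(B,X) for X in ([.5816,.1788,.088],[.5805,.202,.088],[.6135,.1904,.0955])])
g=cv2.cvtColor(b,6).astype(int)
for v in range(194,216,3): print(v,g[v,226:310].tolist())
E
```

```text
16.9167 [0.5829 0.193  0.2202] [ 3.1114 -0.0005 -3.0977] [ 0.7008 -0.0297 -1.6798] 16.992608522910135 44.580537935300164
[array([253.8009, 204.9823]), array([278.5773, 204.73  ]), array([264.9628, 240.1184])]
194 [45, 46, 49, 43, 43, 48, 47, 46, 45, 45, 57, 74, 92, 94, 96, 93, 94, 94, 97, 95, 97, 97, 100, 96, 98, 101, 105, 105, 111, 110, 112, 111, 111, 110, 111, 115, 112, 112, 109, 112, 113, 112, 110, 110, 108, 111, 109, 110, 109, 107, 106, 111, 128, 153, 152, 157, 159, 169, 169, 166, 156, 156, 158, 167, 173, 162, 138, 105, 77, 75, 77, 78, 76, 78, 77, 79, 78, 77, 75, 106, 162, 201, 209, 209]
197 [46, 43, 49, 42, 48, 44, 47, 51, 72, 90, 100, 93, 89, 87, 87, 88, 89, 88, 88, 95, 106, 110, 112, 106, 112, 111, 111, 111, 112, 108, 108, 109, 109, 111, 111, 110, 112, 108, 114, 109, 108, 109, 108, 111, 111, 110, 111, 111, 112, 111, 109, 111, 144, 195, 204, 202, 193, 183, 152, 134, 135, 131, 127, 123, 123, 127, 140, 159, 162, 136, 101, 78, 77, 80, 74, 79, 75, 77, 70, 75, 85, 133, 184, 202]
200 [47, 45, 47, 49, 47, 53, 70, 92, 92, 87, 83, 83, 86, 85, 92, 94, 95, 90, 90, 89, 84, 83, 82, 100, 106
[... 1431 characters left out ...]
111, 111, 112, 112, 109, 102, 87, 70, 74, 77, 77, 75, 78, 71, 73, 75, 76, 78, 75, 74, 78, 69, 52, 38, 38, 42, 43, 43, 45, 52, 64, 77, 86, 95, 96, 100, 100, 102, 97, 98, 100, 99, 94, 89, 74, 61, 53, 43, 42, 43, 42, 38, 46, 58, 78, 85, 98, 96, 97, 101, 100, 95, 94, 123, 173, 198, 200, 196, 189, 183, 179, 167, 137, 102, 78, 75, 74, 74, 89]
215 [91, 98, 98, 107, 108, 109, 110, 104, 92, 86, 86, 89, 89, 77, 74, 71, 77, 75, 79, 76, 75, 74, 73, 75, 75, 68, 51, 41, 43, 48, 50, 51, 46, 50, 48, 50, 52, 47, 46, 52, 57, 55, 60, 65, 60, 57, 51, 51, 53, 48, 51, 52, 50, 48, 54, 48, 50, 48, 46, 52, 77, 91, 101, 102, 102, 98, 89, 108, 143, 145, 146, 163, 185, 193, 191, 178, 172, 162, 133, 102, 78, 75, 75, 90]
```

The squeeze reached the stop: 17.0 mm at 44.6 N. The lugs are at about u 242.5 and 289, so the eyes are 43 mm apart (0.165 rad a side) and centred to 0.5 mm. I'll lower in stages.

drive_tool:
  steps:
    - [-0.004, 0.001, 0.004, 0, 0, 0, -0.64]
    - [-0.004, 0.001, 0.01, 0, 0, 0, -0.64]
    - [-0.004, 0.001, 0.016, 0, 0, 0, -0.64]
    - [-0.004, 0.001, 0.024, 0, 0, 0, -0.64]
    - [-0.004, 0.001, 0.024, 0, 0, 0, -0.64]
    - [-0.004, 0.001, 0.024, 0, 0, 0, -0.64]

```text
t: 17.47
position: [0.5837, 0.1934, 0.2139]
orientation: [3.112, -0.001, -3.098]
force: [0.2, -0.0, -1.5]
grip_width: 0.201
gripper_force: 44.7
```

drive_tool:
  steps:
    - [0, 0, 0.006, 0, 0, 0, -0.64]
    - [0, 0, 0.012, 0, 0, 0, -0.64]
    - [0, 0, 0.016, 0, 0, 0, -0.64]
    - [0, 0, 0.016, 0, 0, 0, -0.64]
    - [0, 0, 0.016, 0, 0, 0, -0.64]

```text
t: 17.88
position: [0.5837, 0.1936, 0.2101]
orientation: [3.112, -0.001, -3.098]
force: [-1.1, 0.0, -2.3]
grip_width: 0.195
gripper_force: 44.7
```

drive_tool:
  steps:
    - [0, 0, 0.006, 0, 0, 0, -0.64]
    - [0, 0, 0.012, 0, 0, 0, -0.64]
    - [0, 0, 0.012, 0, 0, 0, -0.64]
    - [0, 0, 0.012, 0, 0, 0, -0.64]

```text
t: 18.22
position: [0.5838, 0.1937, 0.2072]
orientation: [3.111, -0.001, -3.098]
force: [0.2, -0.1, -0.7]
grip_width: 0.2
gripper_force: 44.7
```

drive_tool:
  steps:
    - [0, 0, 0.004, 0, 0, 0, -0.64]
    - [0, 0, 0.008, 0, 0, 0, -0.64]
    - [0, 0, 0.008, 0, 0, 0, -0.64]
    - [0, 0, 0.008, 0, 0, 0, -0.64]

```text
t: 18.55
position: [0.5843, 0.1938, 0.2062]
orientation: [3.111, 0.001, -3.098]
force: [0.2, -1.5, 3.7]
grip_width: 0.2
gripper_force: 45.1
```

```bash
python3 - <<'E'
from h import *
o=get_obs();print(o['t'],o['position'],o['orientation'],o['force'],o['grip_width']*85,o['gripper_force'])
b,B=snap('wrist','w14')
print('spindle axis at z .096,.074',proj(B,[.6135,.1904,.096]),proj(B,[.6135,.1904,.074]))
# ring back outer edge line through spindle column
for z in (.066,.072,.078,.084): print(z,'back outer top edge',proj(B,[.6485,.1904,z]))
g=cv2.cvtColor(b,6).astype(int);u=int(proj(B,[.6135,.1904,.096])[0])
for du in (-12,0,12): print(u+du,g[225:330,u+du].tolist())
E
```

```text
18.55 [0.5843 0.1938 0.2062] [ 3.1112  0.0008 -3.0978] [ 0.1966 -1.4646  3.6508] 17.019345930168996 45.128455330959696
spindle axis at z .096,.074 [264.1367 244.3733] [264.1974 235.6918]
0.066 back outer top edge [263.0232 264.9328]
0.072 back outer top edge [262.9856 267.6071]
0.078 back outer top edge [262.9465 270.3877]
0.084 back outer top edge [262.9059 273.2809]
252 [52, 49, 48, 55, 60, 75, 91, 102, 104, 102, 98, 95, 96, 91, 78, 65, 66, 65, 71, 77, 81, 86, 95, 98, 94, 93, 92, 95, 93, 96, 96, 93, 93, 94, 91, 89, 86, 87, 87, 83, 74, 74, 66, 56, 54, 56, 50, 46, 39, 35, 28, 30, 28, 24, 24, 28, 23, 23, 29, 47, 39, 31, 24, 32, 30, 26, 33, 34, 36, 24, 29, 29, 31, 30, 33, 19, 31, 28, 29, 28, 32, 31, 27, 31, 26, 28, 25, 30, 31, 25, 24, 31, 29, 33, 28, 30, 33, 33, 31, 31, 27, 26, 32, 26, 39]
264 [47, 56, 62, 71, 73, 77, 75, 75, 77, 73, 75, 73, 69, 58, 44, 41, 42, 39, 45, 44, 40, 42, 43, 44, 40, 44, 54, 50, 49, 49, 53, 45, 52, 48, 51, 49, 51, 50, 58, 55, 55, 51, 53, 51, 51, 56, 49, 57, 53, 57, 57, 60, 51, 60, 57, 64, 51, 47, 43, 40, 44, 38, 45, 44, 46, 46, 41, 46, 48, 41, 41, 43, 33, 43, 43, 42, 44, 40, 52, 43, 41, 39, 40, 45, 54, 71, 89, 105, 112, 116, 114, 113, 115, 114, 113, 115, 115, 118, 118, 119, 120, 120, 121, 118, 121]
276 [47, 53, 67, 73, 75, 78, 77, 75, 78, 74, 74, 77, 74, 71, 63, 50, 48, 46, 51, 43, 46, 49, 43, 46, 45, 48, 43, 50, 47, 51, 45, 50, 48, 49, 50, 50, 49, 45, 53, 50, 52, 54, 52, 55, 51, 56, 65, 66, 63, 68, 76, 76, 75, 80, 85, 89, 77, 71, 60, 49, 50, 59, 70, 71, 69, 67, 64, 57, 50, 47, 35, 34, 23, 36, 30, 25, 30, 23, 22, 27, 29, 23, 30, 30, 19, 24, 28, 29, 25, 9, 15, 18, 11, 23, 12, 9, 19, 8, 18, 20, 21, 16, 23, 23, 53]
```

Contact is felt after 14 mm of descent, so the tips are at the boss face with the ring below the collar. I'll let the ring close, reversing the drift as the handles open.

drive_tool:
  steps:
    - [0, 0, 0, 0, 0, 0, -0.56]
    - [0.001, -0.002, 0.001, 0, 0, 0, -0.5]
    - [0.002, -0.004, 0.002, 0, 0, 0, -0.44]
    - [0.003, -0.006, 0.003, 0, 0, 0, -0.38]
    - [0.003, -0.008, 0.004, 0, 0, 0, -0.32]
    - [0.003, -0.008, 0.004, 0, 0, 0, -0.3]
    - [0.003, -0.008, 0.004, 0, 0, 0, -0.3]

```text
t: 19.18
position: [0.5842, 0.1921, 0.2055]
orientation: [3.111, 0.002, -3.098]
force: [0.0, -0.3, 6.7]
grip_width: 0.352
gripper_force: 16.4
```

drive_tool:
  steps:
    - [0, 0, 0, 0, 0, 0, -0.24]
    - [0.001, 0, 0.001, 0, 0, 0, -0.18]
    - [0.002, 0, 0.002, 0, 0, 0, -0.12]
    - [0.003, 0, 0.003, 0, 0, 0, -0.06]
    - [0.003, 0, 0.003, 0, 0, 0, -0.02]
    - [0.003, 0, 0.003, 0, 0, 0, -0.01]
    - [0.003, 0, 0.003, 0, 0, 0, -0.01]

```text
t: 19.77
position: [0.5828, 0.192, 0.2039]
orientation: [3.111, 0.001, -3.098]
force: [-0.2, 0.4, 5.1]
grip_width: 0.498
gripper_force: 11.4
```

```bash
python3 - <<'E'
from h import *
o=get_obs();print(o['t'],o['position'],o['orientation'],o['force'],o['grip_width']*85,o['gripper_force'])
b,B=snap('wrist','w15')
print('eyes if seated',[proj(B,X) for X in ([.5816,.1788,.072],[.5805,.202,.072])],'on step',[proj(B,X) for X in ([.5816,.1788,.088],[.5805,.202,.088])])
g=cv2.cvtColor(b,6).astype(int)
for v in range(188,216,3): print(v,g[v,236:300].tolist())
E
```

```text
19.7667 [0.5828 0.192  0.2039] [ 3.111   0.0007 -3.0978] [-0.2036  0.4326  5.0969] 42.30384988141207 11.409111358540258
eyes if seated [array([254.8725, 204.9616]), array([279.6724, 204.7059])] on step [array([254.2794, 209.536 ]), array([280.5451, 209.2534])]
188 [41, 50, 45, 51, 53, 45, 47, 47, 46, 43, 49, 43, 42, 43, 45, 52, 58, 70, 75, 82, 90, 89, 96, 96, 96, 99, 99, 100, 100, 97, 95, 99, 100, 97, 98, 100, 97, 99, 97, 114, 144, 143, 128, 110, 93, 84, 77, 73, 81, 80, 81, 85, 86, 85, 86, 79, 83, 82, 81, 83, 77, 82, 80, 80]
191 [46, 45, 45, 45, 47, 49, 50, 50, 51, 61, 75, 88, 94, 100, 101, 97, 100, 96, 97, 95, 95, 91, 91, 97, 93, 94, 93, 94, 90, 95, 94, 93, 97, 92, 92, 93, 91, 94, 95, 107, 123, 140, 167, 174, 177, 177, 174, 169, 156, 135, 107, 89, 82, 78, 79, 79, 81, 80, 78, 78, 78, 76, 75, 79]
194 [47, 48, 42, 52, 60, 79, 94, 98, 99, 95, 97, 94, 95, 96, 93, 98, 96, 98, 101, 102, 98, 101, 99, 98, 98, 95, 96, 93, 96, 98, 95, 96, 96, 95, 97, 97, 94, 97, 98, 98, 102, 126, 165, 173, 168, 161, 157, 153, 158, 166, 169, 176, 173, 163, 140, 113, 90, 80, 79, 81, 77, 77, 77, 77]
197 [61, 79, 
[... 1320 characters left out ...]
, 78, 76, 77, 76, 77, 75, 78, 77, 74, 74, 77, 74, 75, 74, 77, 84, 93, 98, 99, 129, 180, 197, 197, 197, 197, 197, 196, 191, 179, 162, 166]
212 [112, 107, 114, 114, 114, 112, 110, 112, 109, 105, 101, 89, 90, 89, 92, 87, 77, 71, 77, 70, 66, 58, 50, 48, 43, 52, 66, 82, 89, 88, 89, 95, 94, 92, 89, 89, 94, 93, 91, 93, 92, 88, 92, 84, 70, 49, 41, 44, 59, 64, 72, 93, 114, 159, 197, 206, 203, 199, 202, 200, 200, 200, 197, 185]
215 [113, 111, 114, 113, 114, 109, 103, 97, 93, 93, 98, 97, 96, 94, 97, 91, 75, 74, 68, 50, 41, 39, 45, 47, 43, 38, 43, 48, 54, 68, 84, 91, 92, 97, 97, 98, 99, 95, 98, 95, 89, 70, 60, 50, 38, 51, 46, 47, 39, 39, 43, 63, 90, 128, 165, 192, 199, 203, 201, 204, 203, 207, 203, 205]
```

The lugs are at u 257 and 279.8, v about 204.5. That gap is the closed one, and the position matches the seated prediction (205) rather than the step (209.5). I'll withdraw the tips gently.

drive_tool:
  steps:
    - [0, 0, -0.01, 0, 0, 0, -0.01]
    - [0, 0, -0.02, 0, 0, 0, -0.01]
    - [0, 0, -0.028, 0, 0, 0, -0.01]
    - [0, 0, -0.036, 0, 0, 0, -0.01]
    - [0, 0, -0.044, 0, 0, 0, -0.01]
    - [0, 0, -0.052, 0, 0, 0, -0.01]
    - [0, 0, -0.06, 0, 0, 0, -0.01]
    - [0, 0, -0.07, 0, 0, 0, -0.01]

```text
t: 20.48
position: [0.5823, 0.1912, 0.2209]
orientation: [3.112, -0.001, -3.098]
force: [-0.2, -0.3, -1.7]
grip_width: 0.495
gripper_force: 10.6
```

drive_tool:
  steps:
    - [0, 0, -0.02, 0, 0, 0, -0.01]
    - [0, 0, -0.06, 0, 0, 0, -0.01]
    - [0, 0, -0.11, 0, 0, 0, -0.01]
    - [0, 0, -0.16, 0, 0, 0, -0.01]
    - [0, 0, -0.21, 0, 0, 0, -0.01]
    - [0, 0, -0.25, 0, 0, 0, -0.01]
    - [0, 0, -0.27, 0, 0, 0, -0.01]
    - [0, 0, -0.27, 0, 0, 0, -0.01]

```text
t: 21.15
position: [0.5836, 0.1894, 0.291]
orientation: [3.111, 0.003, -3.098]
force: [1.4, -0.3, -1.6]
grip_width: 0.493
gripper_force: 10.6
```

```bash
python3 - <<'E'
from h import *
o=get_obs();print(o['t'],o['position'],o['orientation'],o['force'],o['grip_width']*85,o['gripper_force'])
b,B=snap('wrist','w16')
P=lambda z:[proj(B,X) for X in ([.5816,.1788,z],[.5805,.202,z])]
print('eyes seated',P(.072),'on step',P(.088),proj(B,[.6135,.1904,.096]))
g=cv2.cvtColor(b,6).astype(int)
for v in range(180,206,2): print(v,g[v,242:292].tolist())
E
```

```text
21.15 [0.5836 0.1894 0.291 ] [ 3.1106  0.0033 -3.0979] [ 1.4115 -0.2535 -1.5841] 41.93737132480599 10.648349007620936
eyes seated [array([259.2304, 185.9282]), array([278.2627, 185.7644])] on step [array([258.9832, 188.5739]), array([278.8663, 188.3975])] [267.9345 217.034 ]
180 [56, 47, 54, 60, 74, 94, 96, 100, 101, 98, 100, 100, 99, 98, 96, 98, 99, 96, 99, 95, 94, 101, 106, 113, 117, 114, 117, 115, 114, 117, 145, 188, 180, 150, 138, 152, 155, 153, 149, 155, 170, 168, 169, 164, 166, 166, 146, 125, 99, 84]
182 [51, 63, 84, 95, 97, 101, 99, 98, 101, 102, 102, 102, 96, 96, 101, 102, 103, 102, 103, 103, 101, 98, 95, 102, 115, 116, 115, 117, 118, 116, 123, 139, 153, 166, 174, 174, 171, 166, 170, 174, 169, 161, 168, 179, 178, 172, 166, 170, 164, 136]
184 [77, 92, 100, 98, 100, 101, 100, 101, 106, 114, 113, 110, 103, 105, 101, 110, 114, 114, 115, 115, 110, 102, 100, 103, 111, 118, 116, 115, 116, 108, 107, 124, 163, 176, 186, 199, 207, 194, 179, 161, 171, 174, 176, 185, 175, 174, 174, 172, 170, 167]
186 [97, 99, 102, 100, 100, 106, 116, 118, 116, 120, 116, 111, 101, 98, 99, 107, 115, 116, 1
[... 1630 characters left out ...]
99]
200 [116, 117, 111, 106, 99, 103, 104, 104, 102, 101, 94, 87, 94, 100, 101, 98, 94, 84, 80, 81, 87, 92, 95, 97, 96, 97, 95, 91, 98, 93, 94, 87, 82, 83, 92, 124, 147, 156, 155, 138, 126, 141, 157, 164, 164, 170, 178, 179, 177, 185]
202 [114, 112, 103, 104, 104, 103, 103, 105, 97, 92, 94, 83, 78, 83, 94, 93, 83, 81, 75, 82, 91, 96, 102, 106, 106, 105, 106, 105, 101, 104, 103, 99, 99, 99, 94, 92, 86, 84, 80, 79, 80, 89, 100, 111, 137, 168, 183, 184, 178, 174]
204 [110, 104, 102, 103, 103, 105, 101, 99, 93, 119, 149, 115, 91, 97, 99, 100, 97, 91, 83, 80, 88, 92, 100, 103, 105, 105, 104, 107, 104, 103, 104, 106, 104, 102, 102, 93, 83, 80, 76, 79, 79, 86, 98, 100, 114, 151, 183, 185, 181, 180]
```

The holes are at (259.3,185.5) and (278.5,185.8), which again matches the seated prediction (185.9) and not the step (188.5). The ring is closed in the groove, so I'll return the pliers.

```bash
python3 - <<'E'
from h import *
o=get_obs();print(o['position'],tips(o),tmove([.4725,.3552,.153],np.pi+.084))
E
```

```text
[0.583  0.1893 0.2896] [0.5822 0.1885 0.1507] [ 0.4088  0.6859  0.0111  0.0001  0.0004 -0.0064]
```

drive_tool:
  steps:
    - [0.01, 0.02, 0, 0, 0, 0, -0.01]
    - [0.04, 0.07, -0.01, 0, 0, 0, -0.01]
    - [0.09, 0.16, -0.02, 0, 0, -0.001, -0.01]
    - [0.15, 0.26, -0.02, 0, 0, -0.002, -0.01]
    - [0.21, 0.36, -0.02, 0, 0, -0.003, -0.01]
    - [0.27, 0.46, -0.02, 0, 0, -0.004, -0.01]
    - [0.33, 0.55, -0.02, 0, 0, -0.005, -0.01]
    - [0.37, 0.62, -0.02, 0, 0, -0.0064, -0.01]

```text
t: 21.87
position: [0.4804, 0.3421, 0.2973]
orientation: [3.111, -0.002, -3.056]
force: [0.5, 0.8, -2.7]
grip_width: 0.497
gripper_force: 10.6
```

drive_tool:
  steps:
    - [0.025, 0.04, 0, 0, 0, 0, -0.01]
    - [0.036, 0.06, 0, 0, 0, 0, -0.01]
    - [0.038, 0.066, 0, 0, 0, 0, -0.01]
    - [0.038, 0.066, 0, 0, 0, 0, -0.01]
    - [0.038, 0.066, 0, 0, 0, 0, -0.01]
    - [0.038, 0.066, 0, 0, 0, 0, -0.01]
    - [0.038, 0.066, 0, 0, 0, 0, -0.01]

```text
t: 22.45
position: [0.4731, 0.3546, 0.2985]
orientation: [3.112, 0.001, -3.059]
force: [-0.0, -0.2, -1.8]
grip_width: 0.496
gripper_force: 10.6
```

```bash
python3 - <<'E'
from h import *
o=get_obs();print(o['t'],o['position'],o['orientation'],o['force'],o['grip_width']*85)
b,B=snap('wrist','w17')
print('slot centre top',proj(B,[.4728,.355,.09]),'tips',tips(o),tmove([.4725,.3552,.153],np.pi+.084))
s=cv2.cvtColor(b,40)[:,:,1];g=cv2.cvtColor(b,6)
for v in range(184,214,2):
    r=np.where(s[v,235:310]<70)[0]+235;sp=np.split(r,np.where(np.diff(r)>1)[0]+1);print(v,[(int(x[0]),int(x[-1])) for x in sp if len(x)])
for u in (265,269,273): print(u,g[165:215,u].tolist())
E
```

```text
22.45 [0.4731 0.3546 0.2985] [ 3.1118  0.0005 -3.0591] [-0.0394 -0.2482 -1.8149] 42.149741514670964
slot centre top [268.5752 189.833 ] tips [0.4723 0.3536 0.1596] [-0.0018  0.0048  0.0268 -0.      0.0001 -0.0002]
184 []
186 []
188 []
190 []
192 []
194 []
196 []
198 []
200 []
202 [(251, 262), (277, 288)]
204 [(237, 240), (251, 262), (276, 288), (296, 301)]
206 [(236, 242), (251, 262), (276, 288), (295, 302)]
208 [(236, 242), (252, 288), (295, 302)]
210 [(237, 241), (252, 288), (297, 299)]
212 [(252, 288)]
265 [178, 193, 193, 193, 190, 189, 187, 185, 185, 187, 191, 191, 189, 183, 182, 171, 138, 111, 103, 92, 81, 80, 91, 99, 94, 92, 93, 98, 100, 99, 101, 116, 159, 183, 188, 191, 191, 187, 187, 184, 183, 185, 170, 132, 106, 110, 135, 150, 148, 126]
269 [178, 194, 194, 192, 191, 186, 183, 184, 185, 187, 188, 189, 189, 182, 182, 171, 139, 111, 101, 94, 80, 74, 78, 93, 92, 93, 94, 98, 98, 103, 97, 108, 155, 183, 188, 189, 192, 186, 185, 184, 181, 175, 144, 114, 104, 107, 129, 180, 181, 180]
273 [176, 195, 193, 190, 191, 186, 184, 183, 183, 185, 189, 186, 187, 181, 180, 175, 138, 113, 107, 90, 75, 82, 91, 96, 94, 94, 96, 93, 98, 101, 100, 124, 170, 186, 190, 189, 187, 180, 143, 124, 116, 106, 101, 100, 104, 103, 130, 176, 189, 174]
```

The jaws are over the slot: jaw mid is at u 269.3, and the slot's rows centre on 188.8. I'll descend.

drive_tool:
  steps:
    - [0.001, 0, 0.03, 0, 0, 0, -0.01]
    - [0.001, -0.002, 0.09, 0, 0, 0, -0.01]
    - [0.001, -0.004, 0.16, 0, 0, 0, -0.01]
    - [0.001, -0.006, 0.24, 0, 0, 0, -0.01]
    - [0.001, -0.008, 0.31, 0, 0, 0, -0.01]
    - [0.001, -0.01, 0.38, 0, 0, 0, -0.01]
    - [0.001, -0.012, 0.44, 0, 0, 0, -0.01]
    - [0.001, -0.012, 0.48, 0, 0, 0, -0.01]

```text
t: 23.17
position: [0.4713, 0.3549, 0.1758]
orientation: [3.113, -0.002, -3.058]
force: [-0.0, -0.8, -2.9]
grip_width: 0.495
gripper_force: 10.6
```

drive_tool:
  steps:
    - [0, 0, 0.01, 0, 0, 0, -0.01]
    - [0, 0, 0.02, 0, 0, 0, -0.01]
    - [0, 0, 0.03, 0, 0, 0, -0.01]
    - [0, 0, 0.04, 0, 0, 0, -0.01]
    - [0, 0, 0.05, 0, 0, 0, -0.01]
    - [0, 0, 0.05, 0, 0, 0, -0.01]
    - [0, 0, 0.05, 0, 0, 0, -0.01]

```text
t: 23.75
position: [0.4724, 0.3565, 0.1664]
orientation: [3.111, 0.001, -3.058]
force: [1.0, -0.2, -1.2]
grip_width: 0.492
gripper_force: 10.6
```

drive_tool:
  steps:
    - [0, 0, 0.008, 0, 0, 0, -0.01]
    - [0, 0, 0.016, 0, 0, 0, -0.01]
    - [0, 0, 0.024, 0, 0, 0, -0.01]
    - [0, 0, 0.028, 0, 0, 0, -0.01]
    - [0, 0, 0.028, 0, 0, 0, -0.01]

```text
t: 24.17
position: [0.472, 0.3564, 0.1585]
orientation: [3.112, -0.0, -3.058]
force: [0.7, -0.2, -1.2]
grip_width: 0.497
gripper_force: 10.6
```

drive_tool:
  steps:
    - [0, 0, 0.006, 0, 0, 0, -0.01]
    - [0, 0, 0.012, 0, 0, 0, -0.01]
    - [0, 0, 0.012, 0, 0, 0, -0.01]
    - [0, 0, 0.012, 0, 0, 0, -0.01]

```text
t: 24.5
position: [0.4728, 0.3569, 0.1574]
orientation: [3.111, 0.002, -3.058]
force: [-1.7, -2.0, 5.1]
grip_width: 0.496
gripper_force: 11.6
```

The joint is resting on the block, with contact at the height I expected. I'll release and rise.

drive_tool:
  steps:
    - [0, 0, -0.004, 0, 0, 0, 0.05]
    - [0, 0, -0.008, 0, 0, 0, 0.12]
    - [0, 0, -0.008, 0, 0, 0, 0.3]
    - [0, 0, -0.008, 0, 0, 0, 0.6]
    - [0, 0, -0.008, 0, 0, 0, 0.9]
    - [0, 0, -0.008, 0, 0, 0, 1]
    - [0, 0, -0.008, 0, 0, 0, 1]
    - [0, 0, -0.008, 0, 0, 0, 1]

```text
t: 25.17
position: [0.4722, 0.3566, 0.158]
orientation: [3.111, 0.001, -3.058]
force: [0.0, 1.2, -0.4]
grip_width: 1.002
gripper_force: 0.0
```

drive_tool:
  steps:
    - [0, 0, -0.04, 0, 0, 0, 1]
    - [0, 0, -0.12, 0, 0, 0, 1]
    - [0, 0, -0.22, 0, 0, 0, 1]
    - [0, 0, -0.34, 0, 0, 0, 1]
    - [-0.06, 0, -0.46, 0, 0, 0, 1]
    - [-0.12, 0, -0.5, 0.0048, 0, 0, 1]
    - [-0.14, 0, -0.5, 0.0048, 0, 0, 1]
    - [-0.14, 0, -0.5, 0.0048, 0, 0, 1]

```text
t: 25.83
position: [0.5085, 0.3563, 0.2841]
orientation: [3.14, 0.003, -3.058]
force: [-0.5, -0.5, -0.9]
grip_width: 1.003
gripper_force: 0.0
```

drive_tool:
  steps:
    - [0, 0, 0, 0, 0, 0, 1]
    - [0, 0, 0, 0, 0, 0, 1]
    - [0, 0, 0, 0, 0, 0, 1]

```text
t: 26.08
position: [0.5059, 0.3551, 0.2809]
orientation: [-3.14, -0.003, -3.057]
force: [-0.1, 0.3, -0.3]
grip_width: 1.003
gripper_force: 0.0
```

```bash
python3 - <<'E'
from h import *
o=get_obs();print(o['t'],o['position'],o['orientation'],o['force'],o['grip_width'])
b,B=snap('wrist','w18')
def red(im):
    h=cv2.cvtColor(im,40);m=cv2.inRange(h,(0,120,60),(6,255,255))|cv2.inRange(h,(172,120,60),(180,255,255))
    return [cv2.boundingRect(c) for c in cv2.findContours(m,0,2)[0] if cv2.contourArea(c)>30]
print('red now',red(b),'before w7',red(load('w7')[0]))
P7=load('w7')[1];print('pred handle tops',[proj(B,X) for X in ([.4746,.3353,.188],[.4712,.3753,.188])],'w7 equiv (252,179.7),(303.9,179.7)')
# compare scene & top images before/after
for n in ('top','scene'):
    im=cams.read_camera(n)[:,:,::-1];cv2.imwrite(f'pics/{n}1.png',im)
    print(n,'red',red(im[170:260,150:260]),red(cv2.imread(f'pics/{n}0.png')[170:260,150:260]))
print(move([.6,.171,.28],[np.pi,0,np.pi]))
E
```

```text
26.0833 [0.5059 0.3551 0.2809] [-3.1401 -0.0029 -3.0575] [-0.06    0.3402 -0.2937] 1.0032045964209353
red now [(290, 159, 19, 28), (250, 159, 19, 28), (254, 57, 9, 11)] before w7 [(288, 161, 19, 29), (248, 161, 19, 29), (254, 56, 10, 11)]
pred handle tops [array([251.2687, 179.2697]), array([302.6996, 179.2906])] w7 equiv (252,179.7),(303.9,179.7)
top red [(68, 52, 9, 8)] [(69, 51, 8, 9)]
scene red [] [(59, 28, 9, 24), (40, 22, 13, 26)]
[-0.3104 -0.7667  0.0082 -0.0001 -0.0002  0.0134]
```

The pliers stand as before: the handle blobs are the same size and within 2 px. I'll take a last check of the ring from the w2 viewpoint.

drive_tool:
  steps:
    - [-0.31, -0.767, 0, 0, 0, 0.0134, 1]
    - [-0.31, -0.767, 0, 0, 0, 0.0134, 1]
    - [-0.31, -0.767, 0, 0, 0, 0.0134, 1]
    - [-0.31, -0.767, 0, 0, 0, 0.0134, 1]
    - [-0.31, -0.767, 0, 0, 0, 0.0134, 1]
    - [-0.31, -0.767, 0, 0, 0, 0.0134, 1]
    - [-0.31, -0.767, 0, 0, 0, 0.0134, 1]
    - [-0.31, -0.767, 0, 0, 0, 0.0134, 1]

```text
t: 26.9
position: [0.6003, 0.1713, 0.2827]
orientation: [3.141, -0.0, 3.14]
force: [-0.5, 1.1, 0.3]
grip_width: 0.999
gripper_force: 0.0
```

drive_tool:
  steps:
    - [0, 0, 0.2, 0, 0, 0, 1]
    - [0, 0, 0.3, 0, 0, 0, 1]
    - [0, 0, 0.4, 0, 0, 0, 1]
    - [0, 0, 0.4, 0, 0, 0, 1]
    - [0, 0, 0.4, 0, 0, 0, 1]
    - [0, 0, 0.4, 0, 0, 0, 1]
    - [0, 0, 0.4, 0, 0, 0, 1]

```text
t: 27.48
position: [0.6023, 0.1724, 0.1861]
orientation: [3.14, 0.005, -3.141]
force: [0.2, 0.2, -0.3]
grip_width: 0.996
gripper_force: 0.0
```

```bash
python3 - <<'E'
from h import *
o=get_obs();print(o['t'],o['position'],o['orientation'],o['force'])
b,B=snap('wrist','w19');g=cv2.cvtColor(b,6).astype(int)
for z in (.072,.088): print(z,'eyes',[proj(B,X) for X in ([.5816,.1788,z],[.5805,.202,z])],'back outer',proj(B,[.6485,.1904,z]),'sides',proj(B,[.6135,.1584,z]),proj(B,[.6135,.2224,z]))
e=proj(B,[.5816,.1788,.072]);v0=int(e[1])
for v in range(v0-10,v0+12,2): print(v,g[v,int(e[0])-14:int(e[0])+46].tolist())
u=int(proj(B,[.6485,.1904,.072])[0]);v=int(proj(B,[.6485,.1904,.072])[1])
for du in (-8,0,8): print(u+du,v-20,g[v-20:v+24,u+du].tolist())
E
```

```text
27.4833 [0.6023 0.1724 0.1861] [ 3.1403  0.0052 -3.1407] [ 0.2351  0.1965 -0.3072]
0.072 eyes [array([280.3294, 188.2941]), array([307.3353, 187.0728])] back outer [292.3188 259.3814] sides [257.1672 223.4548] [328.9589 223.5338]
0.088 eyes [array([280.7495, 192.3071]), array([309.5038, 191.0111])] back outer [293.4249 267.348 ] sides [256.1294 229.5097] [332.3899 229.5901]
178 [86, 92, 91, 89, 89, 85, 85, 84, 89, 89, 89, 84, 83, 87, 82, 79, 83, 82, 84, 94, 98, 99, 100, 100, 100, 99, 100, 121, 159, 170, 174, 180, 182, 183, 179, 172, 151, 138, 133, 134, 131, 128, 135, 136, 146, 156, 151, 149, 145, 145, 147, 149, 144, 121, 91, 77, 71, 68, 70, 72]
180 [88, 87, 87, 87, 94, 92, 89, 91, 90, 81, 87, 87, 89, 90, 89, 89, 89, 84, 86, 84, 92, 103, 105, 105, 106, 104, 106, 104, 108, 139, 183, 192, 194, 190, 176, 147, 120, 122, 142, 153, 158, 160, 163, 158, 155, 149, 144, 148, 158, 164, 155, 150, 145, 143, 143, 127, 100, 79, 72, 68]
182 [90, 90, 87, 90, 89, 88, 83, 77, 83, 88, 88, 89, 90, 88, 88, 90, 92, 87, 90, 91, 91, 86, 94, 105, 102, 105, 101, 102, 106, 134, 183, 197, 187, 158, 128, 136, 155,
[... 2350 characters left out ...]
166, 164, 163, 156, 147, 150, 163, 178, 188, 188, 190, 190, 190]
284 239 [149, 160, 161, 159, 158, 160, 160, 161, 155, 120, 96, 92, 88, 83, 81, 85, 93, 92, 92, 99, 102, 102, 100, 98, 102, 109, 106, 109, 106, 104, 107, 110, 110, 110, 106, 109, 108, 107, 108, 108, 108, 109, 109, 106]
292 239 [90, 90, 91, 94, 88, 88, 88, 91, 90, 89, 91, 96, 91, 95, 91, 77, 78, 86, 90, 90, 100, 103, 105, 101, 106, 106, 109, 108, 108, 108, 108, 105, 108, 107, 106, 109, 109, 110, 109, 107, 108, 105, 104, 108]
300 239 [92, 91, 93, 92, 91, 89, 90, 87, 88, 88, 93, 94, 95, 93, 86, 77, 85, 89, 95, 98, 100, 103, 102, 104, 105, 107, 108, 105, 106, 104, 108, 106, 107, 107, 108, 107, 107, 105, 105, 109, 105, 106, 106, 105]
```

Both eyes (280.3,187) and (306.5,187) and the back edge at v of about 258 fit the ring lying flat on the boss. The step would have put them at 192 and 267. I'm handing in.

```bash
python3 -c "
from workcell import job
print(job.hand_in())"
```

```text
the job is handed in; nothing more can be done
None
```

The job is handed in: by camera measurement the snap ring is closed in the groove, lying flat on the pulley's boss, and the pliers are back upright in the block. I moved nothing else, and the run took about 27.5 s of the 61 s allowed.

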